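# Refit the cup rack: drop in the tier plate and spring the guard spindle across it

### The job

Put the cup rack back together. Slide the wooden plate off the front sill towards the rack's back, without lifting it away, until its hole is over the upright pin and it drops flat on the deck. Then press the spring spindle's plunger into the open-topped end cup, lower its stub in front of the round cup and let the spring push it home, so it stays held between both cups when let go; leave the mugs, saucers and kettle where they are.

Things in the scene. Friction and masses are not known exactly. Their poses are not given: they have to be found in the camera images.
- rack: Fixed white plastic tier rack, 250 (x) x 230 (y) mm. Origin on the work surface; x points to its back, y to its left. Front sill: x -130 to -20 mm, y +-85, top 22 mm high. Behind it the deck, 10 mm high, x -20 to 114, then a rim 30 mm high (also at its sides). Two posts at x = -5 carry the end cups, axis 80 mm high: open-topped cup on the -y post, round cup on the +y post. Between posts: y +-90.
- pin_top (a point): Top of the fixed upright steel pin, 12 mm diameter with tapered top, standing 11 mm above the deck (its top 21 mm above z = 0, 1 mm below the sill's top); at rack x = 65, y = 0.
- slot_cup (a point): Open-topped end cup (-y post): the point on its flat back wall (rack y = -90 mm, facing +y) on the spindle axis, 80 mm high. The wall is 60 mm wide, up to 122 mm high. Two cheeks 14 mm deep (to y = -76) form an upright slot 22 mm wide, floor 10 mm below this point, straight to 96 mm height, flaring to about 40 mm wide at 118. A rod can be let down into it from above.
- round_cup (a point): Round end cup on the rack's +y post: centre of its inner bottom (at rack y = 90 mm, facing -y), 80 mm high. Bore 21 mm diameter, 14 mm deep, its mouth at rack y = 76; outside diameter 32 mm (top at 96 mm above z = 0), closed all round: only entered along y.
- plate: Loose wooden plate, 100 (x) x 130 (y) x 6 mm, 0.1 kg, at the start on the front sill. Origin at the centre of its underside. Upright grip fin on top, 12 mm thick (x), 60 long (y), 6 to 40 mm above the underside, centred at plate x = -15, y = 0. Seated, its x axis lies about along the rack's x and its edge nearest the sill is 10 mm clear of it.
- plate_hole (a point): Centre of the plate's 18 mm through hole at the underside; plate x = 25, y = 0.
- fin_top (a point): Middle of the top edge of the plate's grip fin.
- spindle: Spring-loaded spindle, 190 mm long when free, 0.28 kg, lying level along its y axis on the work surface. Origin under the middle of its square rubber grip sleeve (30 x 30 mm, y -35 to 35). Tube of 25 mm diameter, y -50 to 64. Axis 15 mm above the origin. Start yaw is within 0.5 rad of world 0, so the plunger end lies to the robot's right.
- spindle_mid (a point): Spindle axis at mid sleeve, 15 mm above spindle.
- nose (a point): Tip of the round-nosed plunger rod (14 mm diameter), on the spindle's -y end; 100 mm from mid sleeve when free, less as it is pressed in. Goes into the open-topped cup.
- stub_tip (a point): Tip of the short fixed stub (14 mm diameter, 26 mm long) on the spindle's +y end, 90 mm from mid sleeve. Goes into the round cup.
- plunger (a joint): How far the plunger is pressed in, m: 0 free, at most 0.038. Spring 250 N/m with 3 N preload (about 10 N at 30 mm). To pass in front of the round cup it must be in about 24 mm or more (with spindle level); fitted between the cups it stays in by 10 mm.
- cup1: Ceramic mug, 76 mm wide, 85 mm high, bystander; origin at the centre of its underside.
- cup2: The same sort of mug, bystander; origin at the centre of its underside.
- saucers: Pile of glass saucers, 140 mm wide, 48 mm high, bystander; origin at the centre of its underside.
- kettle: Aluminium kettle, 136 mm wide, 186 mm high to its arched handle, spout with flap to its -y side; bystander; origin at the centre of its underside.
Things that resemble listed ones, but are neither listed nor needed, are in the scene too. Of the things like the plate, leave any that is green; of the rest the larger one is meant.

How it is judged:
By the outcome, as a careful person would: the job done as asked, in the order asked, and still so for the second after the job is handed in, with the robot touching nothing.
It also fails if it takes over 58 s, if anything falls off the work surface, if the arm or the gripper's body presses on something with over 40 N, if the wrist force passes 120 N, or if a joint passes its speed limit or range.

### The arm

A 6-joint arm with a two-finger parallel gripper is mounted at the origin on the work surface. World frame = base frame: x ahead of the robot, y to its left, z up, the work surface at z = 0. Lengths are in mm, angles in rad, forces in N, time in s.
With the tool pointing down it reaches from about 250 to 800 mm from the base axis. Payload 3.9 kg.
Tool frame: the origin (TCP) lies at the very end of the fingers, on their centre line; the grasp point (between the pads) lies 19 mm behind it; z points along the fingers, x is the direction in which the jaws open and shut, and the axes are right-handed (so a half turn about z gives the same grasp; the last joint's range is limited). The gripper opens to 85 mm and grips with 20 to 120 N. Pads are 22 mm wide; open, the fingers measure 114 mm over their backs; the gripper's body (76 mm by 85 mm) begins 54 mm behind the grasp point. The pads swing forward as they close: fully open they stand 13 mm farther back than shut.
Start: joints at [1.243, 0.26, -0.138, 1.173, 0, 1.571], TCP at [169.025, 497.037, 231.304] pointing down, gripper open.
Joint ranges: [-2.78, 2.78], [-0.83, 1.72], [-1.28, 1.37], [-1.9, 2.12], [-1.57, 1.48], [-3.14, 3.14]. Speed limits (rad/s): [2.57, 2.57, 3.14, 3.14, 3.14, 3.14].

### API

Orientations are given as a unit quaternion [x, y, z, w].
In Python, from workcell import monitor, viewer, workorder gives the robot as it stands.
- The arm moves only by the tool drive_tool, never from a script. Its argument "motion" is a list of rows, each an object of numbers: "x", "y", "z": the shift along the tool's x, y, z in cm; "ax", "ay", "az": the turn, a rotation vector about the tool's x, y, z in rad; "fingers": the closure, from -1 (fully open) to 1 (shut). A call has 1 to 5 rows; each row shifts and turns the commanded pose from where the row before left it, along the tool's axes as they then stand; what a row does not reach is not made up. A row lasts 1/10 s, in which the tool goes at most 50 mm and 8.59 degrees, less where a joint would pass 70% of its speed; a pose out of reach is approached as far as the arm can. A call with a gripper value outside its range is refused whole. The fingers move at their own pace and stop on an object; the grip force is fixed at half the most. Time passes only in rows, so rows that do not move let the fingers close. It gives the time, the measured TCP pose, the force and the opening at its end, in the units of the state.
- monitor.read_state(): the state, without advancing time (a new reading comes with each control period).
- viewer.capture(name): name is "side" or "top" or "wrist"; returns the picture (420x560x3 uint8, blue, green, red); there is no depth.
- viewer.camera_info(name): a dict with "fx", "fy", "cx", "cy" (pixels), "R" (3x3) and "t" (3): a world point X has camera coordinates R X + t. Camera axes: x right, y down, z forward; pixel columns grow to the right and rows downward; lengths in mm; the calibration is good to about 2 mm. The wrist camera is an equidistant fisheye: a pixel r from the principal point sees the ray r / f radians off the axis. A picture is of the moment at which its call begins: read the wrist's pose just before it. camera_info takes no time and is no camera call; for the wrist camera it gives the pose at the moment of the call.
- workorder.sign_off(): hands the job in, once; it reports no verdict.
Trained networks look in the newest picture that a camera, given by its name, has taken for a name from the list of things; names that differ only in an ending like _2 or _b are one class to them, and where a whole thing is asked for, a point or a joint stands for the part that bears it (a point fixed in the world has none). Each returns a list of dicts, best first, with "score" (0 to 1); they miss things now and then, are a little off and sometimes report something else, mostly with a low value. They report only what shows in the picture. A call takes as long as a camera call. They do not tell look-alikes from the thing itself.
- viewer.outline_of(camera, name): "mask" (420x560 bool, what is visible of it) and "uv" ([column, row] in pixels, amid what is visible of it).
The state is a dict: "clock": time; "joints": joint angles; "dq": joint speeds; "joint_efforts": joint torques, N m; "tool_pos": TCP position; "ee_rot": TCP orientation; "wrist_force": force on the tool from outside, world axes, zero at the start; "wrist_torque": the same for the moment, N m; "finger_gap": finger opening in mm.
Only numpy, scipy, OpenCV 4.12 (cv2) and the standard library are available. Lean on these libraries where they do the work, as an engineer would, in place of code of your own. Each camera call takes 0.05 s, during which the arm holds its last target. There are 200 camera calls.

## Working session

There is one attempt and no reset: what is moved stays moved. The work goes in short steps, Python scripts to look and compute and a tool call to move; the robot and the scene stay as the last step left them, time stands still between calls to the robot, and variables do not carry over. Pictures are saved under pics/ and viewed, about 8 in all and at most 12, crops included, and the job is handed in when it is done.

Besides the shell and the picture viewer there is one more tool, called after "Call:" as name(argument=value, ...) on one line, values as JSON. drive_tool: Moves the arm, as the interface text tells. Its arguments: {"type":"object","properties":{"motion":{"type":"array"}},"required":["motion"]}

```bash
ls; mkdir -p pics; python3 - <<'E'
from workcell import monitor, viewer, workorder
import cv2, numpy as np
print(monitor.read_state())
for n in ("top","side"):
    im=viewer.capture(n); cv2.imwrite(f"pics/{n}0.png",im)
    print(n,viewer.camera_info(n))
    for k in ("plate","spindle","rack","cup1","saucers","kettle"):
        for d in viewer.outline_of(n,k)[:4]:
            print(n,k,round(d["score"],2),np.round(d["uv"]),d["mask"].sum())
E
```

```text
pics
{'clock': 0.0, 'joints': array([ 1.24303589e+00,  2.60663726e-01, -1.39400747e-01,  1.17272092e+00,
        2.03194006e-05,  1.57083390e+00]), 'dq': array([ 0.00044149,  0.00091043,  0.00120979, -0.00030412,  0.00233004,
        0.00098617]), 'joint_efforts': array([-4.74661774e-04, -4.05683613e+01,  2.53919917e+01,  1.89127238e-02,
       -2.47471489e-04,  4.54541023e-06]), 'tool_pos': array([168.77615269, 496.3849489 , 230.46358286]), 'ee_rot': array([ 8.13006083e-01,  5.82254344e-01, -8.14455799e-04,  5.70842114e-04]), 'wrist_force': array([0.12127514, 0.39963885, 0.28607851]), 'wrist_torque': array([ 0.01806333,  0.00837992, -0.00184539]), 'finger_gap': 85.21210717661957}
top {'fx': 444.84843346611933, 'fy': 444.84843346611933, 'cx': 277.17040462220325, 'cy': 206.18980222590878, 'R': array([[-0.03890333, -0.99922558,  0.00589669],
       [-0.97446197,  0.03663181, -0.22154452],
       [ 0.22115695, -0.01436492, -0.97513243]]), 't': array([-1.37281494e-02,  5.65010392e+02,  1.35251420e+03])}
top plate 0.89 [248. 138.] 954
top plate 0.63 [308. 280.] 789
top plate 0.59 [248. 228.] 1206
top spindle 0.64 [359. 228.] 395
top rack 0.89 [242. 206.] 4190
top cup1 0.62 [410. 210.] 650
top saucers 0.62 [150. 300.] 1701
top kettle 0.77 [352. 157.] 1485
top kettle 0.38 [249. 233.] 1220
side {'fx': 416.7189233628641, 'fy': 416.7189233628641, 'cx': 277.95828287437865, 'cy': 206.49147834486794, 'R': array([[ 0.59265481, -0.80517056,  0.02146262],
       [-0.52054114, -0.40321231, -0.75263321],
       [ 0.6146521 ,  0.43487952, -0.65809012]]), 't': array([-350.37722339,  348.77947035, 1146.75557881])}
side plate 0.82 [258. 276.] 684
side plate 0.76 [247. 216.] 804
side plate 0.63 [300. 180.] 532
side plate 0.37 [178. 182.] 569
side spindle 0.63 [330. 266.] 512
side rack 0.93 [251. 208.] 2645
side cup1 0.93 [180. 182.] 549
side cup1 0.89 [392. 276.] 862
side cup1 0.27 [364. 220.] 1662
side saucers 0.94 [141. 214.] 1195
```

```bash
python3 - <<'E'
import cv2,numpy as np
a=cv2.imread("pics/top0.png")[100:340,100:460]
cv2.imwrite("pics/top0c.png",cv2.resize(a,None,fx=2.2,fy=2.2,interpolation=cv2.INTER_CUBIC))
a=cv2.imread("pics/side0.png")[120:330,100:440]
cv2.imwrite("pics/side0c.png",cv2.resize(a,None,fx=2.3,fy=2.3,interpolation=cv2.INTER_CUBIC))
E
```

```text
(no output)
```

View pics/top0c.png

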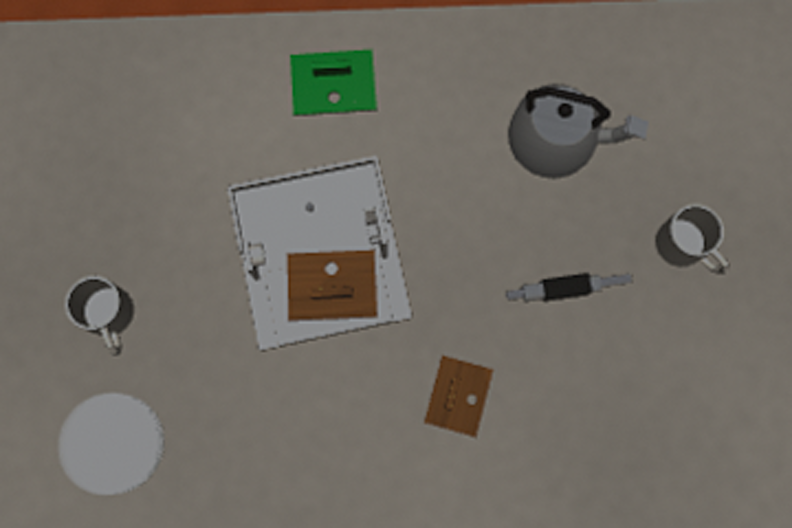

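View pics/side0c.png

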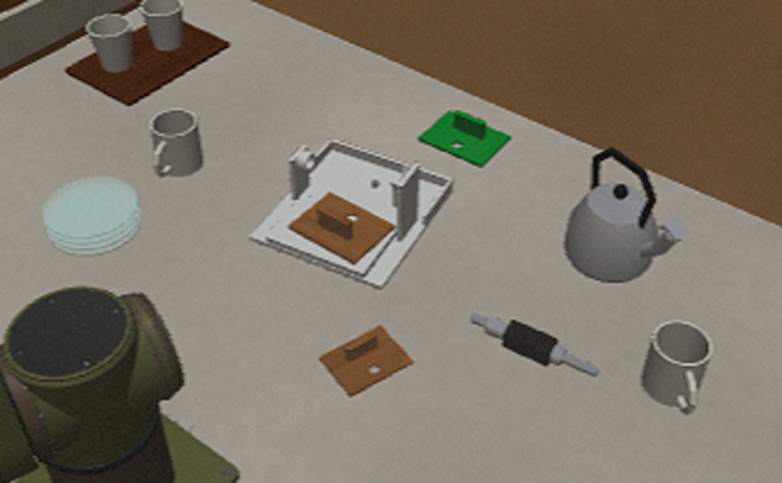

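Top view (crop px → full px): the larger brown plate is on the sill at (248,228). The smaller brown look-alike on the table is at (308,280), and the green one is at (248,138). I choose the one on the sill, which is the larger and not green. The spindle is at (359,228), plunger (thin long rod) to the right. The rack's pin is at about (241,194), the round cup at (216,215) on the left and the slot cup at (269,200) on the right.

```bash
cat > h.py <<'E'
import numpy as np, cv2
from workcell import monitor, viewer, workorder
from scipy.spatial.transform import Rotation as Rot
from scipy.optimize import least_squares
def ray(ci,uv,fish=False):
    x=(uv[0]-ci["cx"])/ci["fx"]; y=(uv[1]-ci["cy"])/ci["fy"]
    if fish:
        r=np.hypot(x,y); s=np.sin(r)/r if r>1e-9 else 1; d=np.array([x*s,y*s,np.cos(r)])
    else: d=np.array([x,y,1.])
    return -ci["R"].T@ci["t"], ci["R"].T@d
def atz(ci,uv,z,fish=False):
    o,d=ray(ci,uv,fish); return (o+d*(z-o[2])/d[2])
def proj(ci,X,fish=False):
    c=np.atleast_2d(X)@np.array(ci["R"]).T+ci["t"]
    if fish:
        rr=np.hypot(c[:,0],c[:,1]); th=np.arctan2(rr,c[:,2]); k=th/np.maximum(rr,1e-9)
        return np.c_[ci["cx"]+ci["fx"]*c[:,0]*k, ci["cy"]+ci["fy"]*c[:,1]*k]
    return np.c_[ci["cx"]+ci["fx"]*c[:,0]/c[:,2], ci["cy"]+ci["fy"]*c[:,1]/c[:,2]]
E
python3 - <<'E'
from h import *
t=viewer.camera_info("top"); s=viewer.camera_info("side")
T=lambda c,r:(c/2.2+100,r/2.2+100)
print("pin",atz(t,T(310,208),21))
# rack corners, rim back top 30; front corner heights 22?
for n,p,z in [("BL",(229,187),30),("BR",(377,157),30),("FR",(411,319),22),("FL",(260,350),22),("hole",(331,269),28),("fin",(332,293),62),
  ("pl1",(287,253),28),("pl2",(376,250),28),("pl3",(377,318),28),("pl4",(289,321),28),("sp_grip",(567,287),30),("stub",(507,296),15),("nose",(632,278),15),("round",(256,252),96),("slot",(372,222),118)]:
    print(n,np.round(atz(t,T(*p),z)))
print(viewer.camera_info("wrist"), monitor.read_state()["joints"])
E
```

```text
pin [618.05872738  95.74899051  21.        ]
BL [653. 216.  30.]
BR [691.  -7.  30.]
FR [445. -48.  22.]
FL [408. 173.  22.]
hole [523.  66.  28.]
fin [481.  64.  62.]
pl1 [549. 131.  28.]
pl2 [549.  -1.  28.]
pl3 [447.   1.  28.]
pl4 [448. 129.  28.]
sp_grip [ 482. -278.   30.]
stub [ 475. -192.   15.]
nose [ 495. -379.   15.]
round [538. 168.  96.]
slot [570.   3. 118.]
{'fx': 325.19226210127806, 'fy': 325.19226210127806, 'cx': 277.92899627171334, 'cy': 211.67824908110384, 'R': array([[ 3.21676176e-01,  9.46849743e-01,  4.55121020e-05],
       [ 9.14310338e-01, -3.10633955e-01,  2.59890654e-01],
       [ 2.46091537e-01, -8.35590196e-02, -9.65638051e-01]]), 't': array([-525.3730492 ,  -35.21681676,  378.51562778])} [ 1.24297092e+00  2.59953275e-01 -1.38092797e-01  1.17269335e+00
  3.72043182e-05  1.57078340e+00]
```

```bash
cat >> h.py <<'E'
import json
def tcp():
    s=monitor.read_state(); return np.array(s["tool_pos"]),Rot.from_quat(s["ee_rot"]),s
def plan(p1,yaw,p0=None,R0=None,step=45,fing=None,n=None):
    """rows to world TCP p1, tool down, tool x at angle yaw (half-turn free)"""
    if p0 is None: p0,R0,_=tcp()
    tgt=lambda a: Rot.from_matrix(np.array([[np.cos(a),np.sin(a),0],[np.sin(a),-np.cos(a),0],[0,0,-1]]).astype(float))
    R1=tgt(yaw)
    rv=(R0.inv()*R1).as_rotvec(); d=np.array(p1,float)-p0
    n=n or max(1,int(np.ceil(max(np.linalg.norm(d)/step,np.linalg.norm(rv)/0.14))))
    out=[];p=np.array(p0,float);R=R0
    for i in range(n):
        sh=np.round(R.inv().apply(p0+d*(i+1)/n-p)/10,2); q=np.round(rv/n,3)
        row=dict(zip("xyz",map(float,sh)))
        row.update({k:float(v) for k,v in zip(("ax","ay","az"),q) if abs(v)>=.001})
        if fing is not None: row["fingers"]=fing
        out.append({k:v for k,v in row.items() if v!=0 or k=="fingers"})
        p=p+R.apply(sh*10); R=R*Rot.from_rotvec(q)
    for i in range(0,n,5): print(json.dumps(out[i:i+5]))
    return p,R
E
python3 - <<'E'
from h import *
p,R,_=tcp(); c=viewer.camera_info("wrist"); C=-c["R"].T@c["t"]
print("cam in tool",R.inv().apply(C-p), R.inv().apply(c["R"].T[:,2]))
plan([470,75,250],0.08)
E
```

```text
cam in tool [   0.34710414  -64.53074232 -143.35153111] [7.04088951e-05 2.59926553e-01 9.65628387e-01]
[{"x": -2.52, "y": 3.51, "z": -0.16, "az": 0.097}, {"x": -2.17, "y": 3.73, "z": -0.15, "az": 0.097}, {"x": -1.8, "y": 3.93, "z": -0.16, "az": 0.097}, {"x": -1.41, "y": 4.08, "z": -0.15, "az": 0.097}, {"x": -1.01, "y": 4.2, "z": -0.16, "az": 0.097}]
[{"x": -0.6, "y": 4.28, "z": -0.16, "az": 0.097}, {"x": -0.17, "y": 4.32, "z": -0.15, "az": 0.097}, {"x": 0.23, "y": 4.31, "z": -0.16, "az": 0.097}, {"x": 0.66, "y": 4.27, "z": -0.15, "az": 0.097}, {"x": 1.07, "y": 4.19, "z": -0.16, "az": 0.097}]
[{"x": 1.46, "y": 4.06, "z": -0.15, "az": 0.097}, {"x": 1.86, "y": 3.9, "z": -0.16, "az": 0.097}]
```

Call:
drive_tool(motion=[{"x": -2.5, "y": 3.5, "z": -0.15, "az": 0.1}, {"x": -2.2, "y": 3.7, "z": -0.15, "az": 0.1}, {"x": -1.8, "y": 3.9, "z": -0.15, "az": 0.1}, {"x": -1.4, "y": 4.1, "z": -0.15, "az": 0.1}, {"x": -1.0, "y": 4.2, "z": -0.15, "az": 0.1}])

```text
invalid input at $.motion[0]: expected keys x, y, z, ax, ay, az, fingers
```

Call:
drive_tool(motion=[{"x": -0.6, "y": 4.3, "z": -0.15, "az": 0.1}, {"x": -0.2, "y": 4.3, "z": -0.15, "az": 0.1}, {"x": 0.2, "y": 4.3, "z": -0.15, "az": 0.1}, {"x": 0.7, "y": 4.3, "z": -0.15, "az": 0.1}, {"x": 1.1, "y": 4.2, "z": -0.15, "az": 0.1}])

```text
invalid input at $.motion[0]: expected keys x, y, z, ax, ay, az, fingers
```

Call:
drive_tool(motion=[{"x": 1.5, "y": 4.1, "z": -0.15, "az": 0.1}, {"x": 1.9, "y": 3.9, "z": -0.15, "az": 0.06}, {}])

```text
invalid input at $.motion[0]: expected keys x, y, z, ax, ay, az, fingers
```

```bash
python3 - <<'E'
from h import *
p,R,s=tcp(); print(p,R.as_matrix()[:,0],s["clock"])
c=viewer.camera_info("wrist"); im=viewer.capture("wrist"); cv2.imwrite("pics/w1.png",im)
np.savez("w1.npz",**c)
cv2.imwrite("pics/w1b.png",cv2.resize(im,None,fx=1.42,fy=1.42,interpolation=cv2.INTER_CUBIC))
E
```

```text
[169.02983086 497.04187089 231.33157419] [3.21972763e-01 9.46748930e-01 5.69062352e-05] 0.7
```

View pics/w1b.png

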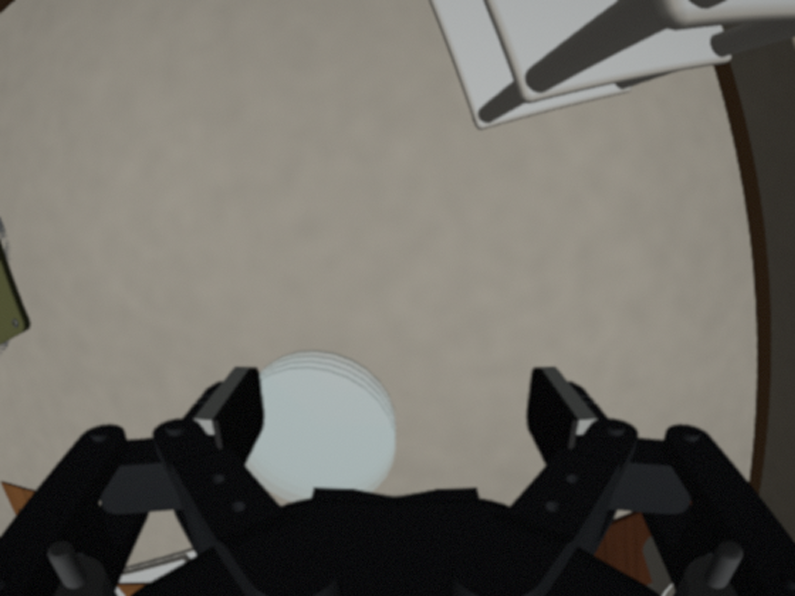

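The call wants all keys. This picture shows only saucers under the gripper, at about (320,430), so the camera looks toward tool −y. For the next look I will hover a little to the rack's right.

```bash
python3 - <<'E'
s=open("h.py").read()
i=s.index("        row=dict"); j=s.index("        p=p+R.apply")
s=s[:i]+'''        out.append([*map(float,sh),*map(float,q)])
'''+s[j:]
i=s.index("    for i in range(0,n,5)")
s=s[:i]+'''    for i in range(0,n,5): print(json.dumps([dict(zip(("x","y","z","ax","ay","az","fingers"),[*r,fing])) for r in out[i:i+5]]))
    return p,R
'''
s=s.replace("fing=None","fing=-1")
open("h.py","w").write(s)
E
python3 -c "
from h import *
plan([480,-10,250],0.08,step=48)"
```

```text
[{"x": -2.92, "y": 3.52, "z": -0.14, "ax": -0.0, "ay": -0.0, "az": 0.089, "fingers": -1}, {"x": -2.6, "y": 3.77, "z": -0.15, "ax": -0.0, "ay": -0.0, "az": 0.089, "fingers": -1}, {"x": -2.25, "y": 3.98, "z": -0.14, "ax": -0.0, "ay": -0.0, "az": 0.089, "fingers": -1}, {"x": -1.89, "y": 4.17, "z": -0.14, "ax": -0.0, "ay": -0.0, "az": 0.089, "fingers": -1}, {"x": -1.52, "y": 4.32, "z": -0.15, "ax": -0.0, "ay": -0.0, "az": 0.089, "fingers": -1}]
[{"x": -1.12, "y": 4.43, "z": -0.14, "ax": -0.0, "ay": -0.0, "az": 0.089, "fingers": -1}, {"x": -0.72, "y": 4.52, "z": -0.15, "ax": -0.0, "ay": -0.0, "az": 0.089, "fingers": -1}, {"x": -0.32, "y": 4.56, "z": -0.14, "ax": -0.0, "ay": -0.0, "az": 0.089, "fingers": -1}, {"x": 0.08, "y": 4.58, "z": -0.14, "ax": -0.0, "ay": -0.0, "az": 0.089, "fingers": -1}, {"x": 0.5, "y": 4.55, "z": -0.15, "ax": -0.0, "ay": -0.0, "az": 0.089, "fingers": -1}]
[{"x": 0.89, "y": 4.48, "z": -0.14, "ax": -0.0, "ay": -0.0, "az": 0.089, "fingers": -1}, {"x": 1.3, "y": 4.39, "z": -0.14, "ax": -0.0, "ay": -0.0, "az": 0.089, "fingers": -1}, {"x": 1.67, "y": 4.26, "z": -0.15, "ax": -0.0, "ay": -0.0, "az": 0.089, "fingers": -1}]
```

Call:
drive_tool(motion=[{"x": -2.9, "y": 3.5, "z": -0.15, "ax": 0, "ay": 0, "az": 0.09, "fingers": -1}, {"x": -2.6, "y": 3.8, "z": -0.15, "ax": 0, "ay": 0, "az": 0.09, "fingers": -1}, {"x": -2.25, "y": 4.0, "z": -0.15, "ax": 0, "ay": 0, "az": 0.09, "fingers": -1}, {"x": -1.9, "y": 4.2, "z": -0.15, "ax": 0, "ay": 0, "az": 0.09, "fingers": -1}, {"x": -1.5, "y": 4.3, "z": -0.15, "ax": 0, "ay": 0, "az": 0.09, "fingers": -1}])

```text
clock: 1.25
tool_pos: [289.4, 300.3, 239.0]
ee_rot: [0.923, 0.385, 0.0, -0.0]
wrist_force: [1.3, -0.0, -0.4]
finger_gap: 85.6
```

Call:
drive_tool(motion=[{"x": -1.1, "y": 4.4, "z": -0.15, "ax": 0, "ay": 0, "az": 0.09, "fingers": -1}, {"x": -0.7, "y": 4.5, "z": -0.15, "ax": 0, "ay": 0, "az": 0.09, "fingers": -1}, {"x": -0.3, "y": 4.6, "z": -0.15, "ax": 0, "ay": 0, "az": 0.09, "fingers": -1}, {"x": 0.1, "y": 4.6, "z": -0.15, "ax": 0, "ay": 0, "az": 0.09, "fingers": -1}, {"x": 0.5, "y": 4.5, "z": -0.15, "ax": 0, "ay": 0, "az": 0.09, "fingers": -1}])

```text
clock: 1.75
tool_pos: [408.2, 105.0, 246.7]
ee_rot: [0.986, 0.169, 0.001, -0.0]
wrist_force: [0.9, 1.2, -0.4]
finger_gap: 85.6
```

Call:
drive_tool(motion=[{"x": 0.9, "y": 4.5, "z": -0.15, "ax": 0, "ay": 0, "az": 0.09, "fingers": -1}, {"x": 1.3, "y": 4.4, "z": -0.15, "ax": 0, "ay": 0, "az": 0.09, "fingers": -1}, {"x": 1.7, "y": 4.2, "z": -0.15, "ax": 0, "ay": 0, "az": 0.09, "fingers": -1}, {"x": 0, "y": 0, "z": 0, "ax": 0, "ay": 0, "az": 0, "fingers": -1}])

```text
clock: 2.15
tool_pos: [481.3, -14.8, 250.9]
ee_rot: [0.999, 0.033, 0.001, 0.001]
wrist_force: [-1.2, 0.5, 0.1]
finger_gap: 84.8
```

```bash
python3 - <<'E'
from h import *
p,R,s=tcp(); print(p,R.as_matrix()[:,0],s["clock"])
c=viewer.camera_info("wrist"); im=viewer.capture("wrist"); cv2.imwrite("pics/w2.png",im)
np.savez("w2.npz",**c)
cv2.imwrite("pics/w2b.png",cv2.resize(im,None,fx=1.42,fy=1.42,interpolation=cv2.INTER_CUBIC))
E
```

```text
[481.26707371 -14.77904463 250.90626406] [0.99784936 0.06549364 0.00268884] 2.15
```

View pics/w2b.png

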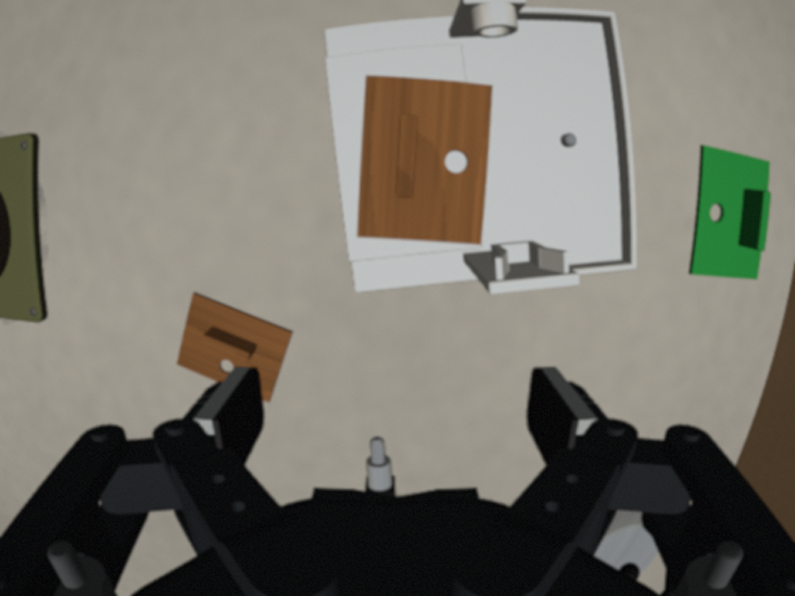

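The wrist view is clear. The pin is at (568,140) zoomed, the plate hole at (455,161) and the plate corners are (369,76), (492,86), (480,243) and (358,236). The small brown look-alike is at (235,345) and the green one at (730,215). Next I fit the poses.

```bash
python3 - <<'E'
from h import *
c=dict(np.load("w2.npz")); im=cv2.imread("pics/w2.png"); g=cv2.cvtColor(im,cv2.COLOR_BGR2GRAY).astype(float)
Z=1.42
def blob(u,v,r,dark):
    u,v=int(round(u/Z)),int(round(v/Z)); w=g[v-r:v+r+1,u-r:u+r+1]
    m=(w<(w.max()+w.min())/2) if dark else (w>(w.max()+w.min())/2)
    y,x=np.nonzero(m); return np.array([u-r+x.mean(),v-r+y.mean()]),m.sum()
pin=blob(568,140,7,True); hole=blob(455,161,9,False); print(pin,hole)
P=atz(c,pin[0],20,True); H=atz(c,hole[0],26,True); print("pin",P,"hole",H)
hsv=cv2.cvtColor(im,cv2.COLOR_BGR2HSV)
m=((hsv[...,0]<20)&(hsv[...,1]>110)).astype(np.uint8); m[:, :235]=0; m[180:]=0; m[:,355:]=0
cn=max(cv2.findContours(m,cv2.RETR_EXTERNAL,cv2.CHAIN_APPROX_NONE)[0],key=cv2.contourArea)
W=np.array([atz(c,q,28,True)[:2] for q in cn[:,0,:].astype(float)],np.float32)
r=cv2.minAreaRect(W); print("plate rect",r); 
for n,q,z in [("FR",(356,291),10),("FL",(326,30),10),("BR",(636,268),30),("BL",(614,13),30),("cupmouth",(494,30),80)]:
    print(n,np.round(atz(c,np.array(q)/Z,z,True),1))
print("finends",[np.round(atz(c,np.array(q)/Z,62,True),1) for q in [(407,116),(404,198)]])
def rack2w(th,o,X): X=np.array(X,float); return np.c_[o[0]+np.cos(th)*X[:,0]-np.sin(th)*X[:,1],o[1]+np.sin(th)*X[:,0]+np.cos(th)*X[:,1],X[:,2]]
X=[[65,0,20],[-130,-115,10],[-130,115,10],[120,-115,30],[120,115,30]]
U=np.array([pin[0],*(np.array([(356,291),(326,30),(636,268),(614,13)])/Z)])
f=lambda v:((proj(c,rack2w(v[2],v[:2],X),True)-U)*np.array([[3],[1],[1],[1],[1]])).ravel()
s=least_squares(f,[554,85,.166]); print("rack",s.x,np.round(s.fun.reshape(-1,2),1))
E
```

```text
(array([399.25      ,  98.33823529]), np.int64(68)) (array([320.39175258, 113.55154639]), np.int64(194))
pin [619.97240606  98.16263353  20.        ] hole [525.41761346  68.37644875  26.        ]
plate rect ((500.8409118652344, 68.4949722290039), (97.45492553710938, 127.22793579101562), 0.4348026216030121)
FR [452.  -46.5  10. ]
FL [413.3 176.5  10. ]
BR [696.5  -3.8  30. ]
BL [656.  219.4  30. ]
cupmouth [539.7 162.9  80. ]
finends [array([484.4,  96.6,  62. ]), array([486.3,  37.3,  62. ])]
rack [5.57086576e+02 8.71249668e+01 1.74068717e-01] [[ 2.6 -0.1]
 [-2.6  1.5]
 [-3.3 -1.1]
 [-1.1  1.1]
 [-0.5 -1.4]]
```

Plate centre is about (500.5,68) with yaw about 0.015 and the measured size agrees. Pin is at (620,98). Rack yaw is about 0.174 and its origin about (556,87). Now I go to the fin.

```bash
python3 - <<'E'
from h import *
p,R=plan([485.5,68,150],0.015)
p,R=plan([485.5,68,33],0.015,p0=p,R0=R,step=30)
print(p)
E
```

```text
[{"x": 0.39, "y": -2.67, "z": 3.36, "ax": 0.0, "ay": -0.0, "az": 0.018, "fingers": -1}, {"x": 0.33, "y": -2.68, "z": 3.35, "ax": 0.0, "ay": -0.0, "az": 0.018, "fingers": -1}, {"x": 0.29, "y": -2.68, "z": 3.36, "ax": 0.0, "ay": -0.0, "az": 0.018, "fingers": -1}]
[{"x": -0.0, "y": 0.0, "z": 2.92, "ax": 0.0, "ay": -0.0, "az": -0.0, "fingers": -1}, {"x": -0.0, "y": 0.0, "z": 2.93, "ax": 0.0, "ay": -0.0, "az": -0.0, "fingers": -1}, {"x": -0.0, "y": 0.0, "z": 2.92, "ax": 0.0, "ay": -0.0, "az": -0.0, "fingers": -1}, {"x": -0.0, "y": 0.0, "z": 2.93, "ax": 0.0, "ay": -0.0, "az": -0.0, "fingers": -1}]
[485.54349876  68.00500838  32.97444158]
```

Call:
drive_tool(motion=[{"x": 0.4, "y": -2.7, "z": 3.4, "ax": 0, "ay": 0, "az": 0.018, "fingers": -1}, {"x": 0.3, "y": -2.7, "z": 3.4, "ax": 0, "ay": 0, "az": 0.018, "fingers": -1}, {"x": 0.3, "y": -2.65, "z": 3.3, "ax": 0, "ay": 0, "az": 0.018, "fingers": -1}, {"x": 0, "y": 0, "z": 2.9, "ax": 0, "ay": 0, "az": 0, "fingers": -1}, {"x": 0, "y": 0, "z": 2.9, "ax": 0, "ay": 0, "az": 0, "fingers": -1}])

```text
clock: 2.7
tool_pos: [482.6, 72.4, 90.8]
ee_rot: [1.0, 0.012, -0.0, -0.0]
wrist_force: [-0.8, 0.2, -0.2]
finger_gap: 85.2
```

Call:
drive_tool(motion=[{"x": 0, "y": 0, "z": 2.9, "ax": 0, "ay": 0, "az": 0, "fingers": -1}, {"x": 0, "y": 0, "z": 2.5, "ax": 0, "ay": 0, "az": 0, "fingers": -1}, {"x": 0, "y": 0, "z": 0, "ax": 0, "ay": 0, "az": 0, "fingers": -1}, {"x": 0, "y": 0, "z": 0, "ax": 0, "ay": 0, "az": 0, "fingers": -1}])

```text
clock: 3.1
tool_pos: [482.9, 71.1, 38.1]
ee_rot: [1.0, 0.01, -0.001, -0.0]
wrist_force: [1.0, -0.8, 0.2]
finger_gap: 85.4
```

```bash
python3 - <<'E'
from h import *
p,R,s=tcp(); print(p,R.as_matrix()[:,0],R.as_matrix()[:,2],s["wrist_force"])
c=viewer.camera_info("wrist"); im=viewer.capture("wrist"); cv2.imwrite("pics/w3.png",im)
cv2.imwrite("pics/w3b.png",cv2.resize(im,None,fx=1.42,fy=1.42,interpolation=cv2.INTER_CUBIC))
E
```

```text
[482.89421531  71.07915955  38.06014487] [ 0.99978618  0.02063718 -0.00130181] [-1.30288258e-03  3.85015310e-05 -9.99999151e-01] [ 0.96246123 -0.7520564   0.19997863]
```

View pics/w3b.png

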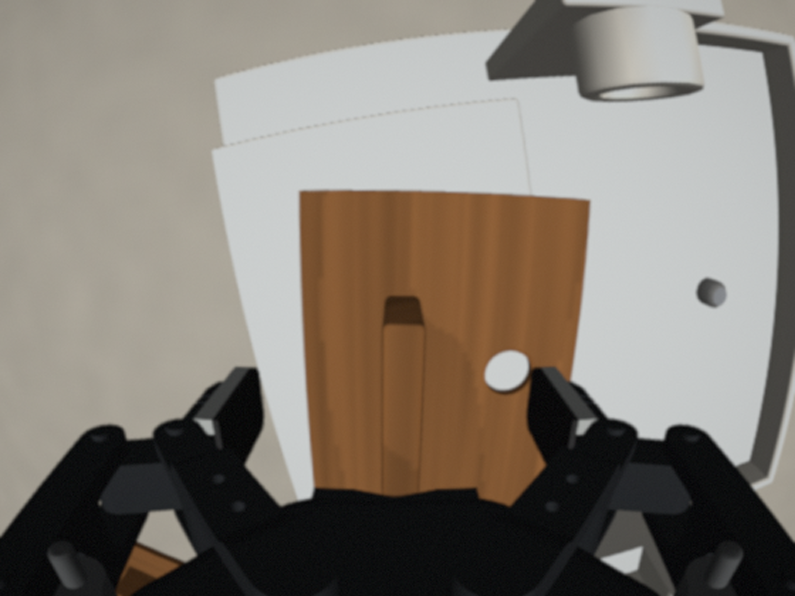

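The jaws straddle the fin, which sits about 8 px right of jaw centre, or about +2.5 mm x. The hole is at (507,371) and the pin at (712,292). I correct, lower and close.

Call:
drive_tool(motion=[{"x": 0.25, "y": 0.3, "z": 0.4, "ax": 0, "ay": 0, "az": 0, "fingers": -1}, {"x": 0, "y": 0, "z": 0, "ax": 0, "ay": 0, "az": 0, "fingers": 1}, {"x": 0, "y": 0, "z": 0, "ax": 0, "ay": 0, "az": 0, "fingers": 1}, {"x": 0, "y": 0, "z": 0, "ax": 0, "ay": 0, "az": 0, "fingers": 1}, {"x": 0, "y": 0, "z": 0, "ax": 0, "ay": 0, "az": 0, "fingers": 1}])

```text
clock: 3.65
tool_pos: [486.4, 67.3, 34.0]
ee_rot: [1.0, 0.009, 0.0, -0.0]
wrist_force: [-0.4, 0.2, -0.0]
finger_gap: 28.4
```

Call:
drive_tool(motion=[{"x": 0, "y": 0, "z": 0, "ax": 0, "ay": 0, "az": 0, "fingers": 1}, {"x": 0, "y": 0, "z": 0, "ax": 0, "ay": 0, "az": 0, "fingers": 1}, {"x": 0, "y": 0, "z": 0, "ax": 0, "ay": 0, "az": 0, "fingers": 1}])

```text
clock: 3.95
tool_pos: [486.5, 67.4, 34.0]
ee_rot: [1.0, 0.009, 0.0, -0.0]
wrist_force: [-0.4, -0.4, 3.3]
finger_gap: 10.8
```

```bash
python3 - <<'E'
from h import *
p,R,s=tcp(); print(p,R.as_matrix()[:,0],R.as_matrix()[:,2],s["wrist_force"],s["finger_gap"])
c=viewer.camera_info("wrist"); im=viewer.capture("wrist"); cv2.imwrite("pics/w4.png",im)
np.savez("w4.npz",**c); hsv=cv2.cvtColor(im,cv2.COLOR_BGR2HSV)
g=cv2.cvtColor(im,cv2.COLOR_BGR2GRAY)
# hole: bright blob inside plate ; pin: dark blob on deck
n,l,st,ce=cv2.connectedComponentsWithStats((g>140).astype(np.uint8))
for i in range(1,n):
    if 150<st[i,4]<2500: print("bright",st[i],ce[i],atz(c,ce[i],26,True))
n,l,st,ce=cv2.connectedComponentsWithStats((g<140).astype(np.uint8))
for i in range(1,n):
    if 100<st[i,4]<1500: print("dark",st[i],ce[i],atz(c,ce[i],20,True))
E
```

```text
[486.52674283  67.38985815  34.02341588] [9.99820032e-01 1.89658616e-02 4.47982386e-04] [ 4.47428575e-04  3.34437355e-05 -9.99999899e-01] [-0.42848525 -0.37566469  3.28353444] 10.794011290891575
bright [417  45  44  12 391] [440.17647059  50.47570332] [566.85096407 177.34254048  26.        ]
bright [339 241  32  30 745] [354.76241611 255.57583893] [527.05556336  69.57192574  26.        ]
bright [155 329  19  20 205] [163.85853659 338.28292683] [420.185223    12.17353466  26.        ]
dark [490 191  20  21 268] [498.3619403  200.05970149] [616.98755048 100.09788814  20.        ]
```

```bash
python3 - <<'E'
from h import *
p,R=plan([520,78,34],0.174,n=3,fing=1)
plan([581.7,90.3,34],0.174,p0=p,R0=R,n=4,fing=1)
E
```

```text
[{"x": 1.12, "y": -0.33, "z": 0.0, "ax": 0.0, "ay": -0.0, "az": -0.052, "fingers": 1}, {"x": 1.14, "y": -0.28, "z": 0.0, "ax": 0.0, "ay": -0.0, "az": -0.052, "fingers": 1}, {"x": 1.15, "y": -0.21, "z": 0.01, "ax": 0.0, "ay": -0.0, "az": -0.052, "fingers": 1}]
[{"x": 1.57, "y": -0.03, "z": -0.0, "ax": 0.0, "ay": -0.0, "az": 0.0, "fingers": 1}, {"x": 1.57, "y": -0.04, "z": -0.0, "ax": 0.0, "ay": -0.0, "az": 0.0, "fingers": 1}, {"x": 1.58, "y": -0.03, "z": -0.0, "ax": 0.0, "ay": -0.0, "az": 0.0, "fingers": 1}, {"x": 1.57, "y": -0.04, "z": -0.0, "ax": 0.0, "ay": -0.0, "az": 0.0, "fingers": 1}]
```

Call:
drive_tool(motion=[{"x": 1.1, "y": -0.35, "z": 0, "ax": 0, "ay": 0, "az": -0.052, "fingers": 1}, {"x": 1.15, "y": -0.25, "z": 0, "ax": 0, "ay": 0, "az": -0.052, "fingers": 1}, {"x": 1.15, "y": -0.2, "z": 0, "ax": 0, "ay": 0, "az": -0.052, "fingers": 1}, {"x": 1.6, "y": -0.05, "z": 0, "ax": 0, "ay": 0, "az": 0, "fingers": 1}, {"x": 1.6, "y": -0.05, "z": 0, "ax": 0, "ay": 0, "az": 0, "fingers": 1}])

```text
clock: 4.5
tool_pos: [549.4, 84.1, 34.0]
ee_rot: [0.996, 0.087, -0.002, 0.0]
wrist_force: [-3.2, 0.1, 6.2]
finger_gap: 11.0
```

Call:
drive_tool(motion=[{"x": 1.5, "y": -0.05, "z": 0, "ax": 0, "ay": 0, "az": 0, "fingers": 1}, {"x": 1.5, "y": 0, "z": 0, "ax": 0, "ay": 0, "az": 0, "fingers": 1}, {"x": 0, "y": 0, "z": 0, "ax": 0, "ay": 0, "az": 0, "fingers": 1}, {"x": 0, "y": 0, "z": 0, "ax": 0, "ay": 0, "az": 0, "fingers": 1}])

```text
clock: 4.9
tool_pos: [579.7, 90.0, 33.2]
ee_rot: [0.996, 0.087, -0.001, 0.0]
wrist_force: [-0.7, -1.1, -0.6]
finger_gap: 10.8
```

```bash
python3 - <<'E'
from h import *
p,R,s=tcp(); print(p,R.as_matrix()[:,0],R.as_matrix()[:,2],s["wrist_force"],s["finger_gap"])
c=viewer.camera_info("wrist"); im=viewer.capture("wrist"); cv2.imwrite("pics/w5.png",im)
a=cv2.resize(im,None,fx=1.42,fy=1.42,interpolation=cv2.INTER_CUBIC)
b=cv2.resize(im[200:300,300:420],None,fx=3,fy=3,interpolation=cv2.INTER_CUBIC); a[:300,:360]=b
cv2.imwrite("pics/w5b.png",a)
E
```

```text
[579.72776066  89.96118695  33.19199496] [ 0.98471076  0.1741909  -0.00149686] [-1.47953600e-03 -2.29300579e-04 -9.99998879e-01] [-0.72825376 -1.11418693 -0.60707658] 10.776910698092784
```

View pics/w5b.png

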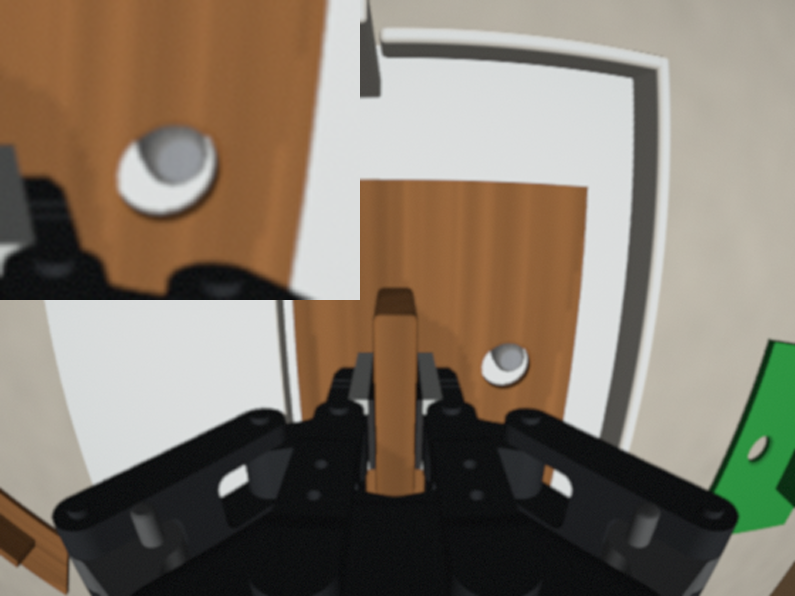

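The pin is already visible through the hole: hole rim centre about (356,256.7) and pin top about (360,252.7) in full px. I compute the remaining offset.

```bash
python3 - <<'E'
from h import *
c=viewer.camera_info("wrist"); p,R,s=tcp()
P=atz(c,(360,252.7),21,True); H=atz(c,(355.8,256.7),27.5,True)
print(P,H,P-H, "tool axes mm", R.inv().apply(P-H), p, s["clock"])
E
```

```text
[622.57165443  98.68470914  21.        ] [618.71306714  98.54072486  27.5       ] [ 3.85858729  0.14398427 -6.5       ] tool axes mm [3.83822337 0.530339   6.49201119] [579.17373241  89.85082929  33.18533998] 4.95
```

Call:
drive_tool(motion=[{"x": 0.3, "y": 0.05, "z": 0, "ax": 0, "ay": 0, "az": 0, "fingers": 1}, {"x": 0, "y": 0, "z": 0, "ax": 0, "ay": 0, "az": 0, "fingers": 1}, {"x": 0, "y": 0, "z": 0.3, "ax": 0, "ay": 0, "az": 0, "fingers": 1}, {"x": 0, "y": 0, "z": 0.3, "ax": 0, "ay": 0, "az": 0, "fingers": 1}, {"x": 0, "y": 0, "z": 0, "ax": 0, "ay": 0, "az": 0, "fingers": 1}])

```text
clock: 5.45
tool_pos: [582.8, 90.0, 27.2]
ee_rot: [0.996, 0.087, -0.001, 0.0]
wrist_force: [0.6, -0.9, -1.0]
finger_gap: 11.1
```

No contact force, and the hole is 5 mm below the pin's top, so it is threaded. I lower on to the deck.

Call:
drive_tool(motion=[{"x": 0, "y": 0, "z": 0.3, "ax": 0, "ay": 0, "az": 0, "fingers": 1}, {"x": 0, "y": 0, "z": 0.2, "ax": 0, "ay": 0, "az": 0, "fingers": 1}, {"x": 0, "y": 0, "z": 0, "ax": 0, "ay": 0, "az": 0, "fingers": 1}])

```text
clock: 5.75
tool_pos: [583.2, 90.0, 22.4]
ee_rot: [0.996, 0.087, -0.0, 0.0]
wrist_force: [-0.4, -0.2, -0.3]
finger_gap: 11.0
```

Call:
drive_tool(motion=[{"x": 0, "y": 0, "z": 0, "ax": 0, "ay": 0, "az": 0, "fingers": 0}, {"x": 0, "y": 0, "z": 0, "ax": 0, "ay": 0, "az": 0, "fingers": 0}, {"x": 0, "y": 0, "z": 0, "ax": 0, "ay": 0, "az": 0, "fingers": 0}, {"x": 0, "y": 0, "z": -1, "ax": 0, "ay": 0, "az": 0, "fingers": 0}, {"x": 0, "y": 0, "z": -4, "ax": 0, "ay": 0, "az": 0, "fingers": 0}])

```text
clock: 6.25
tool_pos: [579.9, 89.5, 70.0]
ee_rot: [0.996, 0.087, -0.004, 0.0]
wrist_force: [-0.0, -0.4, 0.1]
finger_gap: 42.4
```

Call:
drive_tool(motion=[{"x": 0, "y": 0, "z": -4.5, "ax": 0, "ay": 0, "az": 0, "fingers": -1}, {"x": 0, "y": 0, "z": -4.5, "ax": 0, "ay": 0, "az": 0, "fingers": -1}, {"x": 0, "y": 0, "z": -4.5, "ax": 0, "ay": 0, "az": 0, "fingers": -1}, {"x": 0, "y": 2, "z": -2.5, "ax": 0, "ay": 0, "az": 0, "fingers": -1}, {"x": 0, "y": 0, "z": 0, "ax": 0, "ay": 0, "az": 0, "fingers": -1}])

```text
clock: 6.75
tool_pos: [590.1, 69.3, 238.8]
ee_rot: [0.996, 0.087, 0.005, 0.0]
wrist_force: [0.6, 0.2, -0.3]
finger_gap: 85.2
```

```bash
python3 - <<'E'
from h import *
p,R,s=tcp(); print(p,s["clock"])
c=viewer.camera_info("wrist"); np.savez("w6.npz",**c); im=viewer.capture("wrist"); cv2.imwrite("pics/w6.png",im)
a=cv2.resize(im,None,fx=1.42,fy=1.42,interpolation=cv2.INTER_CUBIC)
t=viewer.capture("top"); cv2.imwrite("pics/top1.png",t)
u,v=np.round(proj(viewer.camera_info("top"),[482,-280,15])[0]).astype(int)
b=cv2.resize(t[v-30:v+30,u-50:u+50],None,fx=4,fy=4,interpolation=cv2.INTER_CUBIC); a=np.vstack([a[:360],np.hstack([b,np.zeros((240,a.shape[1]-400,3),np.uint8)])])
print(u,v)
for n in ("stub_tip","nose","spindle"):
    for d in viewer.outline_of("top","spindle")[:1]: print(d["score"],d["uv"]); break
m=viewer.outline_of("top","spindle")[0]["mask"]; np.save("m.npy",m)
cv2.imwrite("pics/w6b.png",a)
E
```

```text
[590.08932871  69.29294426 238.81552548] 6.75
357 231
0.58 [358.8, 228.0]
0.58 [358.8, 228.0]
0.58 [358.8, 228.0]
```

View pics/w6b.png

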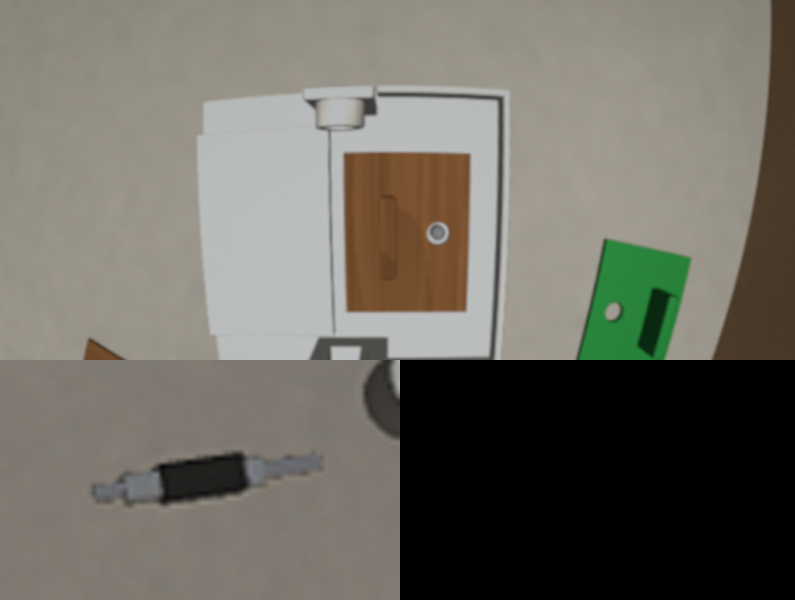

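The plate sits flat, hole around the pin (437,232), gap to the sill visible at about x=335–345 px. In the top crop the spindle has its sleeve at (203,478), the stub on the left and the thin plunger on the right. Next I move the wrist camera over the spindle.

```bash
python3 - <<'E'
from h import *
t=viewer.camera_info("top")
im=cv2.imread("pics/top1.png"); g=cv2.cvtColor(im,cv2.COLOR_BGR2GRAY)
sub=g[201:261,307:387]; y,x=np.nonzero(sub<45); print("sleeve",atz(t,(307+x.mean(),201+y.mean()),22),len(x))
c=dict(np.load("w6.npz")); 
print("pin",atz(c,np.array([437.5,232])/1.42,20,True), "cam",-c["R"].T@c["t"])
print("mug",atz(t,(690/2.2+100,240/2.2+100),60),"kettle",atz(t,(555/2.2+100,135/2.2+100),90))
plan([482,-370,240],.1,step=47)
E
```

```text
sleeve [ 484.94037574 -278.39428189   22.        ] 194
pin [622.79862857  99.01278767  20.        ] cam [578.24483037 133.70267669 382.05624178]
mug [ 539.51060936 -456.57869403   60.        ] kettle [ 696.42997985 -266.95742323   90.        ]
[{"x": -1.79, "y": 4.16, "z": -0.08, "ax": -0.0, "ay": 0.0, "az": 0.008, "fingers": -1}, {"x": -1.76, "y": 4.17, "z": -0.09, "ax": -0.0, "ay": 0.0, "az": 0.008, "fingers": -1}, {"x": -1.73, "y": 4.18, "z": -0.08, "ax": -0.0, "ay": 0.0, "az": 0.008, "fingers": -1}, {"x": -1.69, "y": 4.2, "z": -0.09, "ax": -0.0, "ay": 0.0, "az": 0.008, "fingers": -1}, {"x": -1.66, "y": 4.22, "z": -0.08, "ax": -0.0, "ay": 0.0, "az": 0.008, "fingers": -1}]
[{"x": -1.62, "y": 4.22, "z": -0.08, "ax": -0.0, "ay": 0.0, "az": 0.008, "fingers": -1}, {"x": -1.59, "y": 4.24, "z": -0.09, "ax": -0.0, "ay": 0.0, "az": 0.008, "fingers": -1}, {"x": -1.56, "y": 4.25, "z": -0.08, "ax": -0.0, "ay": 0.0, "az": 0.008, "fingers": -1}, {"x": -1.52, "y": 4.27, "z": -0.09, "ax": -0.0, "ay": 0.0, "az": 0.008, "fingers": -1}, {"x": -1.49, "y": 4.27, "z": -0.08, "ax": -0.0, "ay": 0.0, "az": 0.008, "fingers": -1}]
```

Call:
drive_tool(motion=[{"x": -1.8, "y": 4.2, "z": -0.1, "ax": 0, "ay": 0, "az": 0.008, "fingers": -1}, {"x": -1.8, "y": 4.2, "z": -0.1, "ax": 0, "ay": 0, "az": 0.008, "fingers": -1}, {"x": -1.7, "y": 4.2, "z": -0.1, "ax": 0, "ay": 0, "az": 0.008, "fingers": -1}, {"x": -1.7, "y": 4.2, "z": -0.1, "ax": 0, "ay": 0, "az": 0.008, "fingers": -1}, {"x": -1.7, "y": 4.2, "z": -0.1, "ax": 0, "ay": 0, "az": 0.008, "fingers": -1}])

```text
clock: 7.55
tool_pos: [533.1, -151.7, 236.5]
ee_rot: [0.998, 0.068, -0.001, -0.0]
wrist_force: [0.4, -0.2, -0.1]
finger_gap: 85.3
```

Call:
drive_tool(motion=[{"x": -1.6, "y": 4.2, "z": -0.1, "ax": 0, "ay": 0, "az": 0.008, "fingers": -1}, {"x": -1.6, "y": 4.2, "z": -0.1, "ax": 0, "ay": 0, "az": 0.008, "fingers": -1}, {"x": -1.5, "y": 4.2, "z": 0, "ax": 0, "ay": 0, "az": 0.008, "fingers": -1}, {"x": -1.5, "y": 4.2, "z": 0, "ax": 0, "ay": 0, "az": 0.008, "fingers": -1}, {"x": 0, "y": 0, "z": 0, "ax": 0, "ay": 0, "az": 0, "fingers": -1}])

```text
clock: 8.05
tool_pos: [491.7, -329.4, 238.1]
ee_rot: [0.999, 0.048, -0.001, 0.0]
wrist_force: [-0.6, 0.8, 0.3]
finger_gap: 85.5
```

```bash
python3 - <<'E'
from h import *
p,R,s=tcp(); print(p,s["clock"])
c=viewer.camera_info("wrist"); np.savez("w7.npz",**c); im=viewer.capture("wrist"); cv2.imwrite("pics/w7.png",im)
m=viewer.outline_of("wrist","spindle"); print([(d["score"],d["uv"],d["mask"].sum()) for d in m])
a=cv2.resize(im,None,fx=1.42,fy=1.42,interpolation=cv2.INTER_CUBIC); cv2.imwrite("pics/w7b.png",a)
E
```

```text
[ 491.70794701 -329.41745173  238.09026816] 8.05
[(0.55, [277.8, 136.3], np.int64(3312))]
```

View pics/w7b.png

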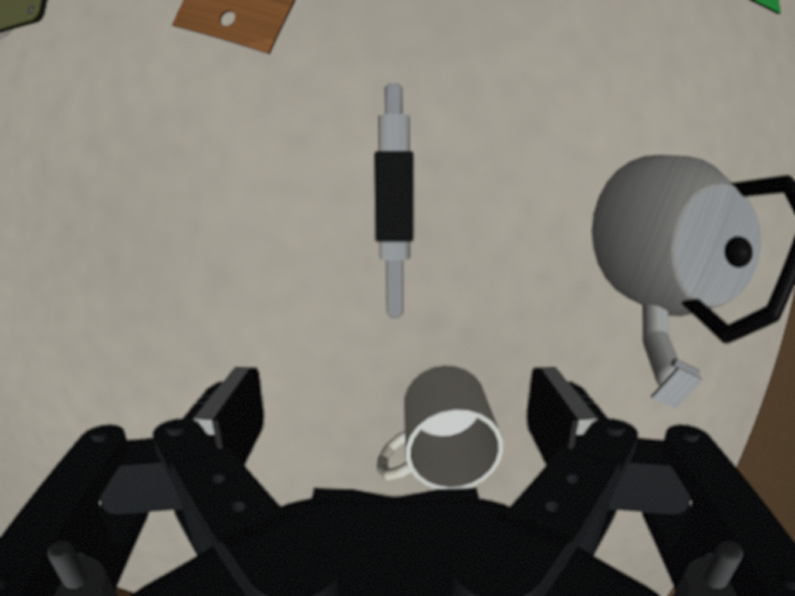

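The spindle is clear: sleeve centre (394,196), stub tip (394,84), nose tip (395,317). The mug at (455,445) is well away.

```bash
python3 - <<'E'
from h import *
c=dict(np.load("w7.npz")); g=cv2.cvtColor(cv2.imread("pics/w7.png"),cv2.COLOR_BGR2GRAY)
m=(g<50).astype(np.uint8); m[:100]=0; m[175:]=0; m[:,:250]=0; m[:,310:]=0
cn=max(cv2.findContours(m,cv2.RETR_EXTERNAL,cv2.CHAIN_APPROX_NONE)[0],key=cv2.contourArea)
W=np.array([atz(c,q,30,True)[:2] for q in cn[:,0,:].astype(float)],np.float32); r=cv2.minAreaRect(W); print(r)
S=atz(c,np.array([394,84])/1.42,15,True);N=atz(c,np.array([395,317])/1.42,15,True)
print(S,N,np.linalg.norm(S-N),"yaw",np.arctan2(-(S-N)[0],(S-N)[1]), "mid",N+(S-N)*100/190)
E
```

```text
((486.34869384765625, -276.6081848144531), (26.07744598388672, 66.2361068725586), 5.532712936401367)
[ 478.15862421 -188.05157947   15.        ] [ 497.33885379 -376.41590301   15.        ] 189.33832044571864 yaw 0.10147542467484343 mid [ 487.24399612 -277.27678536   15.        ]
```

```bash
python3 - <<'E'
from h import *
p,R=plan([486.6,-277,100],.1,step=47)
plan([486.6,-277,3],.1,p0=p,R0=R,step=30)
E
```

```text
[{"x": -0.02, "y": -1.21, "z": 3.46, "ax": -0.001, "ay": 0.0, "az": 0.0, "fingers": -1}, {"x": -0.02, "y": -1.21, "z": 3.46, "ax": -0.001, "ay": 0.0, "az": 0.0, "fingers": -1}, {"x": -0.03, "y": -1.21, "z": 3.46, "ax": -0.001, "ay": 0.0, "az": 0.0, "fingers": -1}, {"x": -0.02, "y": -1.22, "z": 3.46, "ax": -0.001, "ay": 0.0, "az": 0.0, "fingers": -1}]
[{"x": 0.01, "y": -0.0, "z": 2.42, "ax": 0.0, "ay": 0.0, "az": 0.0, "fingers": -1}, {"x": 0.0, "y": -0.01, "z": 2.43, "ax": 0.0, "ay": 0.0, "az": 0.0, "fingers": -1}, {"x": 0.01, "y": -0.0, "z": 2.42, "ax": 0.0, "ay": 0.0, "az": 0.0, "fingers": -1}, {"x": 0.0, "y": -0.01, "z": 2.43, "ax": 0.0, "ay": 0.0, "az": 0.0, "fingers": -1}]
```

Call:
drive_tool(motion=[{"x": 0, "y": -1.2, "z": 3.5, "ax": 0, "ay": 0, "az": 0, "fingers": -1}, {"x": 0, "y": -1.2, "z": 3.5, "ax": 0, "ay": 0, "az": 0, "fingers": -1}, {"x": 0, "y": -1.2, "z": 3.5, "ax": 0, "ay": 0, "az": 0, "fingers": -1}, {"x": 0, "y": -1.2, "z": 3.5, "ax": 0, "ay": 0, "az": 0, "fingers": -1}, {"x": 0, "y": 0, "z": 2.5, "ax": 0, "ay": 0, "az": 0, "fingers": -1}])

```text
clock: 8.65
tool_pos: [486.8, -272.8, 72.1]
ee_rot: [0.999, 0.054, -0.002, -0.002]
wrist_force: [0.9, 0.5, -0.1]
finger_gap: 85.6
```

Call:
drive_tool(motion=[{"x": 0, "y": 0, "z": 2.5, "ax": 0, "ay": 0, "az": 0, "fingers": -1}, {"x": 0, "y": 0, "z": 2.0, "ax": 0, "ay": 0, "az": 0, "fingers": -1}, {"x": 0, "y": 0, "z": 0, "ax": 0, "ay": 0, "az": 0, "fingers": -1}, {"x": 0, "y": 0, "z": 0, "ax": 0, "ay": 0, "az": 0, "fingers": -1}])

```text
clock: 9.05
tool_pos: [488.4, -275.8, 29.7]
ee_rot: [0.999, 0.052, -0.001, -0.001]
wrist_force: [-0.2, -0.7, 0.3]
finger_gap: 85.4
```

```bash
python3 - <<'E'
from h import *
p,R,s=tcp(); print(p,R.as_matrix()[:,0],R.as_matrix()[:,2],s["clock"])
plan([486.6,-277,3],.1,n=1)
E
```

```text
[ 488.4378478  -275.79675167   29.69598551] [ 0.99449407  0.10478658 -0.00114524] [-1.25571755e-03  9.88374757e-04 -9.99998723e-01] 9.05
[{"x": -0.19, "y": 0.1, "z": 2.67, "ax": -0.001, "ay": 0.001, "az": 0.005, "fingers": -1}]
```

Call:
drive_tool(motion=[{"x": -0.2, "y": 0.1, "z": 1.5, "ax": 0, "ay": 0, "az": 0.004, "fingers": -1}, {"x": 0, "y": 0, "z": 1.1, "ax": 0, "ay": 0, "az": 0, "fingers": -1}, {"x": 0, "y": 0, "z": 0, "ax": 0, "ay": 0, "az": 0, "fingers": -1}])

```text
clock: 9.35
tool_pos: [486.2, -277.8, 3.4]
ee_rot: [0.999, 0.05, -0.001, -0.0]
wrist_force: [-0.8, -0.4, 0.7]
finger_gap: 85.8
```

Call:
drive_tool(motion=[{"x": 0, "y": 0, "z": 0, "ax": 0, "ay": 0, "az": 0, "fingers": 1}, {"x": 0, "y": 0, "z": 0, "ax": 0, "ay": 0, "az": 0, "fingers": 1}, {"x": 0, "y": 0, "z": 0, "ax": 0, "ay": 0, "az": 0, "fingers": 1}, {"x": 0, "y": 0, "z": 0, "ax": 0, "ay": 0, "az": 0, "fingers": 1}, {"x": 0, "y": 0, "z": 0, "ax": 0, "ay": 0, "az": 0, "fingers": 1}])

```text
clock: 9.85
tool_pos: [487.1, -278.9, 4.5]
ee_rot: [0.999, 0.049, 0.0, 0.0]
wrist_force: [-0.4, 0.7, 3.7]
finger_gap: 28.7
```

Call:
drive_tool(motion=[{"x": 0, "y": 0, "z": 0, "ax": 0, "ay": 0, "az": 0, "fingers": 1}, {"x": 0, "y": 0, "z": 0, "ax": 0, "ay": 0, "az": 0, "fingers": 1}])

```text
clock: 10.05
tool_pos: [487.1, -278.9, 4.5]
ee_rot: [0.999, 0.049, 0.0, 0.0]
wrist_force: [0.1, -0.5, 6.3]
finger_gap: 28.9
```

```bash
cat >> h.py <<'E'
def rack2w(v,X): X=np.atleast_2d(np.array(X,float)); o=v[:2]; th=v[2]; return np.c_[o[0]+np.cos(th)*X[:,0]-np.sin(th)*X[:,1],o[1]+np.sin(th)*X[:,0]+np.cos(th)*X[:,1],X[:,2]]
E
python3 - <<'E'
from h import *
c6=dict(np.load("w6.npz")); c2=dict(np.load("w2.npz"))
X6=[[65,0,20.5],[-20,85,22],[-20,-85,22],[-130,85,22],[-130,-85,22],[120,115,30]]
U6=np.array([(437.5,232),(329,133),(333,333),(197,136),(210,334),(509,90)])/1.42
X2=[[-130,85,22],[-130,-85,22],[65,0,20]]; U2=np.array([(327,58),(350,261),(567.5,140)])/1.42
f=lambda v:np.r_[(proj(c6,rack2w(v,X6),True)-U6).ravel(),(proj(c2,rack2w(v,X2),True)-U2).ravel()]
s=least_squares(f,[558,87,.174],loss="soft_l1"); print(s.x,"\n",np.round(f(s.x).reshape(-1,2),1))
v=s.x
print("round mouth px w6,w2",proj(c6,rack2w(v,[[-5,76,80]]),True)*1.42,proj(c2,rack2w(v,[[-5,76,80]]),True)*1.42)
print("slot cheek tops w2",proj(c2,rack2w(v,[[-25,-76,118],[15,-76,118],[-25,-90,118],[15,-90,118]]),True)*1.42)
E
```

```text
[5.59171378e+02 8.71297302e+01 1.74781570e-01] 
 [[ 0.3  0.6]
 [-0.4 -5.2]
 [ 0.3  2.1]
 [-0.5 -0.6]
 [-0.1  0.6]
 [ 1.2 -0.4]
 [-1.5 -0.3]
 [-0.7  0.6]
 [ 2.1 -0.1]]
round mouth px w6,w2 [[339.92475264 128.53834847]] [[495.74688469  32.53032372]]
slot cheek tops w2 [[502.06395737 257.68314633]
 [562.31211661 252.02496602]
 [503.31323302 279.67315491]
 [562.92080644 273.54377534]]
```

```bash
python3 - <<'E'
from h import *
p,R=plan([487,-279,200],.1,step=45,fing=1)
p,R=plan([551.9,99.3,200],.174,p0=p,R0=R,step=45,fing=1)
E
```

```text
[{"x": 0.0, "y": 0.0, "z": -3.91, "ax": 0.0, "ay": -0.0, "az": -0.0, "fingers": 1}, {"x": 0.0, "y": 0.01, "z": -3.91, "ax": 0.0, "ay": -0.0, "az": -0.0, "fingers": 1}, {"x": 0.01, "y": 0.0, "z": -3.91, "ax": 0.0, "ay": -0.0, "az": -0.0, "fingers": 1}, {"x": -0.0, "y": 0.01, "z": -3.91, "ax": 0.0, "ay": -0.0, "az": -0.0, "fingers": 1}, {"x": 0.0, "y": 0.0, "z": -3.91, "ax": 0.0, "ay": -0.0, "az": -0.0, "fingers": 1}]
[{"x": 1.13, "y": -4.11, "z": -0.0, "ax": 0.0, "ay": -0.0, "az": -0.008, "fingers": 1}, {"x": 1.17, "y": -4.1, "z": -0.01, "ax": 0.0, "ay": -0.0, "az": -0.008, "fingers": 1}, {"x": 1.2, "y": -4.1, "z": 0.0, "ax": 0.0, "ay": -0.0, "az": -0.008, "fingers": 1}, {"x": 1.23, "y": -4.08, "z": -0.0, "ax": 0.0, "ay": -0.0, "az": -0.008, "fingers": 1}, {"x": 1.26, "y": -4.07, "z": -0.0, "ax": 0.0, "ay": -0.0, "az": -0.008, "fingers": 1}]
[{"x": 1.3, "y": -4.06, "z": -0.01, "ax": 0.0, "ay": -0.0, "az": -0.008, "fingers": 1}, {"x": 1.33, "y": -4.06, "z": 0.0, "ax": 0.0, "ay": -0.0, "az": -0.008, "fingers": 1}, {"x": 1.36, "y": -4.04, "z": -0.0, "ax": 0.0, "ay": -0.0, "az": -0.008, "fingers": 1}, {"x": 1.39, "y": -4.03, "z": -0.0, "ax": 0.0, "ay": -0.0, "az": -0.008, "fingers": 1}]
```

Call:
drive_tool(motion=[{"x": 0, "y": 0, "z": -2, "ax": 0, "ay": 0, "az": 0, "fingers": 1}, {"x": 0, "y": 0, "z": -4.4, "ax": 0, "ay": 0, "az": 0, "fingers": 1}, {"x": 0, "y": 0, "z": -4.4, "ax": 0, "ay": 0, "az": 0, "fingers": 1}, {"x": 0, "y": 0, "z": -4.4, "ax": 0, "ay": 0, "az": 0, "fingers": 1}, {"x": 0, "y": 0, "z": -4.4, "ax": 0, "ay": 0, "az": 0, "fingers": 1}])

```text
clock: 10.55
tool_pos: [485.8, -278.0, 200.6]
ee_rot: [0.999, 0.049, -0.001, -0.001]
wrist_force: [1.3, -0.9, -2.0]
finger_gap: 28.8
```

Call:
drive_tool(motion=[{"x": 0.6, "y": -2.1, "z": 0, "ax": 0, "ay": 0, "az": -0.004, "fingers": 1}, {"x": 1.2, "y": -4.1, "z": 0, "ax": 0, "ay": 0, "az": -0.008, "fingers": 1}, {"x": 1.2, "y": -4.1, "z": 0, "ax": 0, "ay": 0, "az": -0.008, "fingers": 1}, {"x": 1.2, "y": -4.1, "z": 0, "ax": 0, "ay": 0, "az": -0.008, "fingers": 1}, {"x": 1.2, "y": -4.1, "z": 0, "ax": 0, "ay": 0, "az": -0.008, "fingers": 1}])

```text
clock: 11.05
tool_pos: [518.8, -87.0, 199.0]
ee_rot: [0.998, 0.067, -0.001, -0.0]
wrist_force: [1.0, 0.4, -2.7]
finger_gap: 29.4
```

Call:
drive_tool(motion=[{"x": 1.2, "y": -4.1, "z": 0, "ax": 0, "ay": 0, "az": -0.008, "fingers": 1}, {"x": 1.3, "y": -4.1, "z": 0, "ax": 0, "ay": 0, "az": -0.008, "fingers": 1}, {"x": 1.3, "y": -4.0, "z": 0, "ax": 0, "ay": 0, "az": -0.008, "fingers": 1}, {"x": 1.3, "y": -4.0, "z": 0, "ax": 0, "ay": 0, "az": -0.008, "fingers": 1}, {"x": 0, "y": 0, "z": 0, "ax": 0, "ay": 0, "az": 0, "fingers": 1}])

```text
clock: 11.55
tool_pos: [546.3, 84.0, 198.8]
ee_rot: [0.996, 0.087, -0.0, -0.001]
wrist_force: [-0.1, -0.6, -2.9]
finger_gap: 28.6
```

```bash
python3 - <<'E'
from h import *
p,R,s=tcp(); print(p,R.as_matrix()[:,0],R.as_matrix()[:,2],s["wrist_force"],s["finger_gap"])
p,R=plan([551.9,99.3,150],.174,step=45,fing=1)
p,R=plan([551.9,99.3,107],.174,p0=p,R0=R,n=2,fing=1)
E
```

```text
[546.32762828  83.96196119 198.79631703] [ 9.85004315e-01  1.72529409e-01 -3.20973942e-04] [-7.62491509e-04  2.49281892e-03 -9.99996602e-01] [-0.05601507 -0.561427   -2.87737618] 28.638296185454628
[{"x": 0.41, "y": -0.7, "z": 2.44, "ax": -0.001, "ay": 0.0, "az": -0.0, "fingers": 1}, {"x": 0.41, "y": -0.7, "z": 2.44, "ax": -0.001, "ay": 0.0, "az": -0.0, "fingers": 1}]
[{"x": -0.0, "y": -0.0, "z": 2.15, "ax": -0.0, "ay": 0.0, "az": -0.0, "fingers": 1}, {"x": -0.0, "y": -0.0, "z": 2.15, "ax": -0.0, "ay": 0.0, "az": -0.0, "fingers": 1}]
```

Call:
drive_tool(motion=[{"x": 0.4, "y": -0.7, "z": 2.4, "ax": 0, "ay": 0, "az": 0, "fingers": 1}, {"x": 0.4, "y": -0.7, "z": 2.4, "ax": 0, "ay": 0, "az": 0, "fingers": 1}, {"x": 0, "y": 0, "z": 2.0, "ax": 0, "ay": 0, "az": 0, "fingers": 1}, {"x": 0, "y": 0, "z": 2.2, "ax": 0, "ay": 0, "az": 0, "fingers": 1}, {"x": 0, "y": 0, "z": 0, "ax": 0, "ay": 0, "az": 0, "fingers": 1}])

```text
clock: 12.05
tool_pos: [548.3, 94.2, 106.1]
ee_rot: [0.997, 0.083, -0.004, -0.001]
wrist_force: [-1.1, 2.9, -5.1]
finger_gap: 29.2
```

```bash
python3 - <<'E'
from h import *
p,R,s=tcp(); print(p,R.as_matrix()[:,0],R.as_matrix()[:,2],s["wrist_force"],s["finger_gap"])
v=[559,87.4,.174]; d=p[:2]-np.array(v[:2]); print("rack xy",np.cos(.174)*d[0]+np.sin(.174)*d[1],-np.sin(.174)*d[0]+np.cos(.174)*d[1])
c=viewer.camera_info("wrist"); np.savez("w8.npz",**c); im=viewer.capture("wrist"); cv2.imwrite("pics/w8.png",im)
cs=viewer.camera_info("side"); u,w=np.round(proj(cs,rack2w(v,[-5,0,90]))[0]).astype(int)
sd=viewer.capture("side"); cv2.imwrite("pics/side8.png",sd)
ct=viewer.camera_info("top"); u2,w2=np.round(proj(ct,rack2w(v,[-5,0,90]))[0]).astype(int)
tp=viewer.capture("top"); cv2.imwrite("pics/top8.png",tp)
z=lambda i,u,w:cv2.resize(i[w-40:w+40,u-55:u+55],(396,288),interpolation=cv2.INTER_CUBIC)
cv2.imwrite("pics/m8.png",np.hstack([np.vstack([z(sd,u,w),z(tp,u2,w2)]),cv2.resize(im[60:420,70:490],(400,343),interpolation=cv2.INTER_CUBIC).copy()[:343] if 0 else np.vstack([cv2.resize(im,(404,303)),np.zeros((273,404,3),np.uint8)])]))
E
```

```text
[548.32269068  94.16678276 106.14995512] [ 0.98603647  0.16634944 -0.00774253] [-7.95836862e-03  6.30927670e-04 -9.99968133e-01] [-1.14888655  2.91397082 -5.09664768] 29.167724947865057
rack xy -9.344595670022603 8.513096671484304
```

View pics/m8.png

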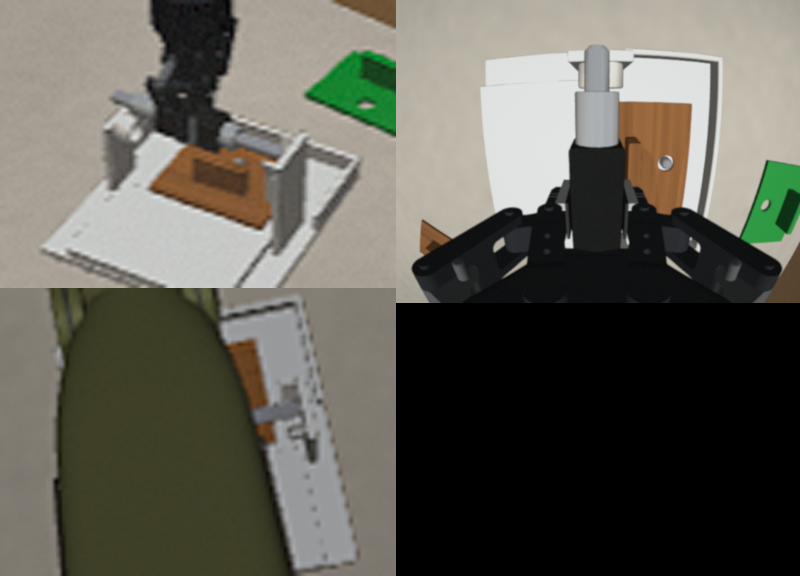

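The spindle is level above the rack, with the stub over the round cup and the nose at the slot cup's back wall (side view). The TCP is at rack (−9.3, 8.5), so I correct in x and y and settle.

Call:
drive_tool(motion=[{"x": 0.4, "y": -0.5, "z": 0, "ax": 0, "ay": 0, "az": -0.006, "fingers": 1}, {"x": 0, "y": 0, "z": 0, "ax": 0, "ay": 0, "az": 0, "fingers": 1}, {"x": 0, "y": 0, "z": 0, "ax": 0, "ay": 0, "az": 0, "fingers": 1}])

```text
clock: 12.5
tool_pos: [556.0, 99.7, 110.9]
ee_rot: [0.996, 0.086, 0.001, 0.0]
wrist_force: [0.0, -0.2, -1.9]
finger_gap: 29.1
```

```bash
cat >> h.py <<'E'
def rep():
    p,R,s=tcp(); th=.174; d=p[:2]-np.array([559,87.4]); M=R.as_matrix(); f=s["wrist_force"]; C,S=np.cos(th),np.sin(th)
    print("rack x %.1f y %.1f z %.1f yaw %.3f"%(C*d[0]+S*d[1],-S*d[0]+C*d[1],p[2],np.arctan2(M[1,0],M[0,0])),"tool z",np.round(M[:,2],4),"F rack",np.round([C*f[0]+S*f[1],-S*f[0]+C*f[1],f[2]],1),"T",np.round(s["wrist_torque"],2),"gap %.1f t %.2f"%(s["finger_gap"],s["clock"]))
E
python3 -c "
from h import *
rep()"
```

```text
rack x -0.8 y 12.6 z 110.9 yaw 0.173 tool z [ 2.7e-03 -5.0e-04 -1.0e+00] F rack [-0.  -0.2 -1.9] T [-0.01  0.05 -0.01] gap 29.1 t 12.50
```

Call:
drive_tool(motion=[{"x": -0.4, "y": 0, "z": 0.3, "ax": 0, "ay": 0, "az": 0, "fingers": 1}, {"x": 0, "y": 0, "z": 0.2, "ax": 0, "ay": 0, "az": 0, "fingers": 1}, {"x": 0, "y": 0, "z": 0, "ax": 0, "ay": 0, "az": 0, "fingers": 1}, {"x": 0, "y": 0, "z": 0, "ax": 0, "ay": 0, "az": 0, "fingers": 1}])

```text
clock: 12.9
tool_pos: [550.7, 99.0, 104.7]
ee_rot: [0.996, 0.086, -0.0, 0.0]
wrist_force: [-0.2, 0.0, -3.0]
finger_gap: 28.9
```

```bash
python3 -c "
from h import *
rep()"
```

```text
rack x -6.2 y 12.9 z 104.7 yaw 0.173 tool z [-2.e-04 -2.e-04 -1.e+00] F rack [-0.2  0.1 -3. ] T [-0.03 -0.02  0.01] gap 28.9 t 12.90
```

Call:
drive_tool(motion=[{"x": 0.1, "y": 0.5, "z": 0, "ax": 0, "ay": 0, "az": 0, "fingers": 1}, {"x": 0, "y": 0.5, "z": 0, "ax": 0, "ay": 0, "az": 0, "fingers": 1}, {"x": 0, "y": 0.5, "z": 0, "ax": 0, "ay": 0, "az": 0, "fingers": 1}, {"x": 0, "y": 0, "z": 0, "ax": 0, "ay": 0, "az": 0, "fingers": 1}, {"x": 0, "y": 0, "z": 0, "ax": 0, "ay": 0, "az": 0, "fingers": 1}])

```text
clock: 13.4
tool_pos: [554.3, 85.1, 104.8]
ee_rot: [0.996, 0.086, -0.0, -0.001]
wrist_force: [-1.6, 5.3, -1.8]
finger_gap: 28.7
```

```bash
python3 -c "
from h import *
rep()"
```

```text
rack x -5.1 y -1.4 z 104.8 yaw 0.173 tool z [-5.e-04  2.e-03 -1.e+00] F rack [-0.6  5.5 -1.8] T [ 1.02  0.35 -0.07] gap 28.7 t 13.40
```

The spring force is 5.5 N at 10 mm of compression, as the spring model says. I press 19 mm more.

Call:
drive_tool(motion=[{"x": 0, "y": 0.5, "z": 0, "ax": 0, "ay": 0, "az": 0, "fingers": 1}, {"x": 0, "y": 0.5, "z": 0, "ax": 0, "ay": 0, "az": 0, "fingers": 1}, {"x": 0, "y": 0.5, "z": 0, "ax": 0, "ay": 0, "az": 0, "fingers": 1}, {"x": 0, "y": 0.4, "z": 0, "ax": 0, "ay": 0, "az": 0, "fingers": 1}, {"x": 0, "y": 0, "z": 0, "ax": 0, "ay": 0, "az": 0, "fingers": 1}])

```text
clock: 13.9
tool_pos: [557.2, 67.7, 104.9]
ee_rot: [0.996, 0.087, -0.0, -0.003]
wrist_force: [-2.3, 9.3, -1.8]
finger_gap: 29.3
```

Call:
drive_tool(motion=[{"x": 0, "y": 0, "z": 0, "ax": 0, "ay": 0, "az": 0, "fingers": 1}])

```text
clock: 14.0
tool_pos: [557.2, 68.1, 104.9]
ee_rot: [0.996, 0.087, -0.0, -0.003]
wrist_force: [-2.3, 9.5, -1.1]
finger_gap: 29.0
```

```bash
python3 - <<'E'
from h import *
rep()
im=viewer.capture("wrist"); cv2.imwrite("pics/w9.png",im); a=cv2.resize(im[0:260,130:420],None,fx=2.0,fy=2.0,interpolation=cv2.INTER_CUBIC)
cs=viewer.camera_info("side"); u,w=np.round(proj(cs,rack2w([559,87.4,.174],[-5,-60,100]))[0]).astype(int)
sd=viewer.capture("side"); cv2.imwrite("pics/side9.png",sd)
b=cv2.resize(sd[w-30:w+30,u-25:u+25],(200,240),interpolation=cv2.INTER_CUBIC)
pad=np.zeros((a.shape[0],200,3),np.uint8); pad[:240]=b; cv2.imwrite("pics/w9b.png",np.hstack([a,pad]))
E
```

```text
rack x -5.1 y -18.7 z 104.9 yaw 0.174 tool z [-0.001   0.0053 -1.    ] F rack [-0.6  9.7 -1.1] T [ 1.81  0.47 -0.01] gap 29.0 t 14.00
```

View pics/w9b.png

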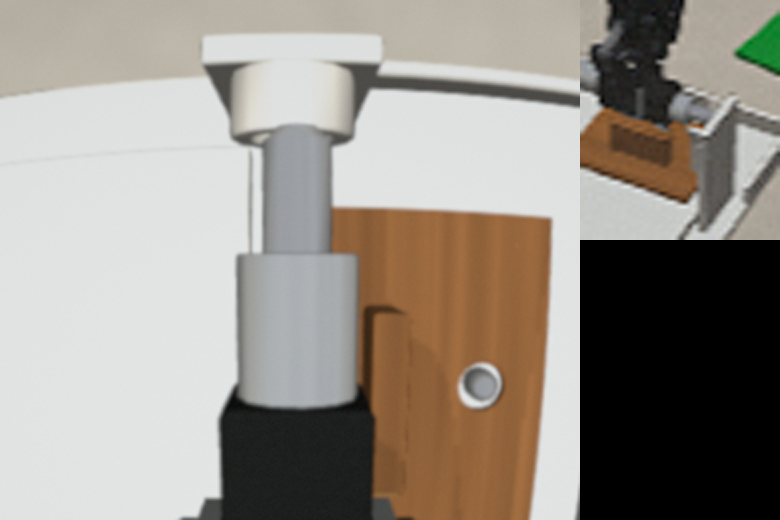

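The force of 9.7 N means about 27 mm of compression. The stub tip at (298,130) is just in front of the cup mouth, and the cup is centred at column 292, about 1.4 mm toward −x. I nudge by −1 mm in x, press 3 mm more, then lower.

Call:
drive_tool(motion=[{"x": -0.1, "y": 0.3, "z": 0, "ax": 0, "ay": 0, "az": 0, "fingers": 1}, {"x": 0, "y": 0, "z": 0.5, "ax": 0, "ay": 0, "az": 0, "fingers": 1}, {"x": 0, "y": 0, "z": 0.5, "ax": 0, "ay": 0, "az": 0, "fingers": 1}, {"x": 0, "y": 0, "z": 0, "ax": 0, "ay": 0, "az": 0, "fingers": 1}])

```text
clock: 14.5
tool_pos: [558.1, 65.6, 95.2]
ee_rot: [0.996, 0.087, 0.001, -0.003]
wrist_force: [-0.3, 10.0, -3.9]
finger_gap: 29.2
```

```bash
python3 -c "
from h import *
rep()"
```

```text
rack x -4.6 y -21.3 z 95.2 yaw 0.175 tool z [ 0.0018  0.0064 -1.    ] F rack [ 1.5  9.9 -3.9] T [ 2.26 -0.03  0.18] gap 29.2 t 14.50
```

Call:
drive_tool(motion=[{"x": 0, "y": 0, "z": 0, "ax": 0, "ay": 0, "az": 0, "fingers": 1}, {"x": 0, "y": 0, "z": 0, "ax": 0, "ay": 0, "az": 0, "fingers": 1}])

```text
clock: 14.7
tool_pos: [558.1, 65.8, 94.9]
ee_rot: [0.996, 0.087, 0.001, -0.003]
wrist_force: [1.0, 11.3, -4.3]
finger_gap: 29.2
```

```bash
python3 - <<'E'
from h import *
rep()
im=viewer.capture("wrist"); cv2.imwrite("pics/w10.png",im); g=cv2.cvtColor(im,cv2.COLOR_BGR2GRAY)
# stub & cup edges along rows
for r in (45,50,55,75,90,110): print(r,np.nonzero(np.abs(np.diff(cv2.GaussianBlur(g,(3,3),0)[r,220:345].astype(int)))>9)[0]+220)
E
```

```text
rack x -4.6 y -21.1 z 94.9 yaw 0.175 tool z [ 0.0014  0.0069 -1.    ] F rack [ 2.9 10.9 -4.3] T [ 2.26 -0.15  0.14] gap 29.2 t 14.70
45 [236 237 238 239 241 242 243 244 305 306 307 308 310 311 312 313]
50 [239 240 241 243 244 304 305 306 308 309 310 311]
55 [240 241 242 307 308 309]
75 [250 251 253 254 258 259 260 261 294 295 296]
90 [250 251 252 253 254 255 258 259 260 261 294 295 296]
110 [250 251 253 254 258 259 260 261 292 293]
```

Call:
drive_tool(motion=[{"x": -0.1, "y": 0, "z": 0.5, "ax": 0, "ay": 0, "az": 0, "fingers": 1}, {"x": -0.1, "y": 0, "z": 0.5, "ax": 0, "ay": 0, "az": 0, "fingers": 1}, {"x": 0, "y": 0, "z": 0.5, "ax": 0, "ay": 0, "az": 0, "fingers": 1}, {"x": 0, "y": 0, "z": 0, "ax": 0, "ay": 0, "az": 0, "fingers": 1}, {"x": 0, "y": 0, "z": 0, "ax": 0, "ay": 0, "az": 0, "fingers": 1}])

```text
clock: 15.25
tool_pos: [556.4, 65.6, 80.0]
ee_rot: [0.996, 0.088, 0.001, -0.003]
wrist_force: [0.4, 10.1, -5.8]
finger_gap: 29.2
```

```bash
python3 - <<'E'
from h import *
rep()
im=viewer.capture("wrist"); cv2.imwrite("pics/w11.png",im); g=cv2.cvtColor(im,cv2.COLOR_BGR2GRAY)
for r in (25,35,45,55,75,90): print(r,np.nonzero(np.abs(np.diff(cv2.GaussianBlur(g,(3,3),0)[r,210:355].astype(int)))>9)[0]+210)
E
```

```text
rack x -6.4 y -21.0 z 80.0 yaw 0.175 tool z [ 0.0019  0.0072 -1.    ] F rack [ 2.2  9.9 -5.8] T [ 2.38 -0.22  0.17] gap 29.2 t 15.25
25 [231 232 233 234 241 242 243 244 312 313 314 315]
35 [235 236 237 238 241 242 243 244 312 313 314 315 317 318 319 320 321]
45 [239 240 241 243 244 314 315 316]
55 [241 242 243 244 245 246 253 254 255 256 257 258 294 295 296 297 298 299
 300 301 302 310 311 312 313 314]
75 [251 252 254 255 258 259 260 261 294 295 296]
90 [251 252 254 255 258 259 260 261 294 295 296]
```

The cup (278.5) and stub (277.3) columns are now aligned. I lower the last 10.5 mm.

Call:
drive_tool(motion=[{"x": 0, "y": 0, "z": 0.5, "ax": 0, "ay": 0, "az": 0, "fingers": 1}, {"x": 0, "y": 0, "z": 0.5, "ax": 0, "ay": 0, "az": 0, "fingers": 1}, {"x": 0, "y": 0, "z": 0, "ax": 0, "ay": 0, "az": 0, "fingers": 1}, {"x": 0, "y": 0, "z": 0, "ax": 0, "ay": 0, "az": 0, "fingers": 1}])

```text
clock: 15.7
tool_pos: [556.3, 65.6, 70.0]
ee_rot: [0.996, 0.088, 0.001, -0.003]
wrist_force: [1.0, 10.8, -4.5]
finger_gap: 29.0
```

```bash
python3 - <<'E'
from h import *
rep()
im=viewer.capture("wrist"); cv2.imwrite("pics/w12.png",im)
a=cv2.resize(im[0:200,170:390],None,fx=2.5,fy=2.5,interpolation=cv2.INTER_CUBIC)
cs=viewer.camera_info("side"); u,w=np.round(proj(cs,rack2w([559,87.4,.174],[-5,0,80]))[0]).astype(int)
sd=viewer.capture("side"); cv2.imwrite("pics/side12.png",sd)
b=cv2.resize(sd[w-45:w+45,u-45:u+45],(240,240),interpolation=cv2.INTER_CUBIC)
pad=np.zeros((a.shape[0],240,3),np.uint8); pad[:240]=b; cv2.imwrite("pics/w12b.png",np.hstack([a,pad]))
E
```

```text
rack x -6.4 y -21.0 z 70.0 yaw 0.175 tool z [ 0.0018  0.007  -1.    ] F rack [ 2.9 10.4 -4.5] T [ 2.33 -0.13  0.25] gap 29.0 t 15.70
```

View pics/w12b.png

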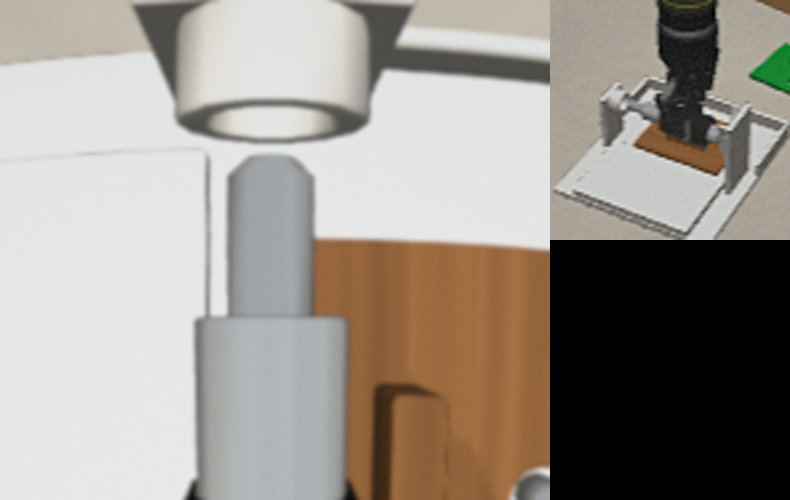

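The stub (272,165) stands right in front of the bore (272,122), aligned in x. I let it move towards +y in stages while watching the force.

Call:
drive_tool(motion=[{"x": 0, "y": -0.4, "z": 0, "ax": 0, "ay": 0, "az": 0, "fingers": 1}, {"x": 0, "y": -0.4, "z": 0, "ax": 0, "ay": 0, "az": 0, "fingers": 1}, {"x": 0, "y": -0.4, "z": 0, "ax": 0, "ay": 0, "az": 0, "fingers": 1}, {"x": 0, "y": 0, "z": 0, "ax": 0, "ay": 0, "az": 0, "fingers": 1}, {"x": 0, "y": 0, "z": 0, "ax": 0, "ay": 0, "az": 0, "fingers": 1}])

```text
clock: 16.3
tool_pos: [554.4, 76.5, 69.9]
ee_rot: [0.996, 0.087, 0.001, -0.002]
wrist_force: [0.4, 7.6, -4.4]
finger_gap: 28.8
```

```bash
python3 -c "
from h import *
rep()"
```

```text
rack x -6.4 y -9.9 z 69.9 yaw 0.175 tool z [ 0.002   0.0048 -1.    ] F rack [ 1.7  7.4 -4.4] T [ 1.76 -0.23  0.25] gap 28.8 t 16.30
```

It is 6 mm in the bore with no snag. I go on 6 mm, then open a little and let the spring finish.

Call:
drive_tool(motion=[{"x": 0, "y": -0.3, "z": 0, "ax": 0, "ay": 0, "az": 0, "fingers": 1}, {"x": 0, "y": -0.3, "z": 0, "ax": 0, "ay": 0, "az": 0, "fingers": 1}, {"x": 0, "y": 0, "z": 0, "ax": 0, "ay": 0, "az": 0, "fingers": 1}, {"x": 0, "y": 0, "z": 0, "ax": 0, "ay": 0, "az": 0, "fingers": 1}])

```text
clock: 16.7
tool_pos: [553.5, 81.9, 69.9]
ee_rot: [0.996, 0.087, 0.001, -0.002]
wrist_force: [1.3, 6.1, -5.4]
finger_gap: 29.2
```

```bash
python3 -c "
from h import *
rep()"
```

```text
rack x -6.4 y -4.5 z 69.9 yaw 0.175 tool z [ 0.0021  0.0038 -1.    ] F rack [ 2.3  5.7 -5.4] T [ 1.56 -0.24  0.21] gap 29.2 t 16.70
```

Call:
drive_tool(motion=[{"x": 0, "y": 0, "z": 0, "ax": 0, "ay": 0, "az": 0, "fingers": 0}, {"x": 0, "y": 0, "z": 0, "ax": 0, "ay": 0, "az": 0, "fingers": -0.2}, {"x": 0, "y": 0, "z": 0, "ax": 0, "ay": 0, "az": 0, "fingers": -0.2}, {"x": 0, "y": 0, "z": 0, "ax": 0, "ay": 0, "az": 0, "fingers": -0.2}, {"x": 0, "y": 0, "z": 0, "ax": 0, "ay": 0, "az": 0, "fingers": -0.2}])

```text
clock: 17.2
tool_pos: [552.3, 79.7, 70.0]
ee_rot: [0.996, 0.086, 0.0, 0.0]
wrist_force: [0.2, -1.0, -0.5]
finger_gap: 51.2
```

```bash
python3 - <<'E'
from h import *
rep()
im=viewer.capture("wrist"); cv2.imwrite("pics/w13.png",im)
a=cv2.resize(im[0:300,70:490],(595,425),interpolation=cv2.INTER_CUBIC)
sd=viewer.capture("side"); cv2.imwrite("pics/side13.png",sd)
cs=viewer.camera_info("side"); u,w=np.round(proj(cs,rack2w([559,87.4,.174],[-5,0,80]))[0]).astype(int)
b=cv2.resize(sd[w-30:w+30,u-45:u+45],(200,133),interpolation=cv2.INTER_CUBIC)
pad=np.zeros((425,200,3),np.uint8); pad[:133]=b; cv2.imwrite("pics/w13b.png",np.hstack([a,pad]))
E
```

```text
rack x -7.9 y -6.4 z 70.0 yaw 0.173 tool z [ 3.e-04 -4.e-04 -1.e+00] F rack [ 0.1 -1.  -0.5] T [0.02 0.03 0.06] gap 51.2 t 17.20
```

View pics/w13b.png

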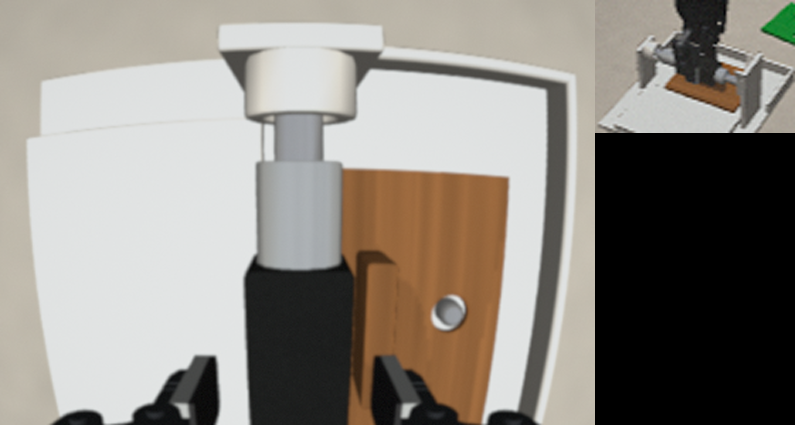

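Released. The stub is in the round cup and the force on the tool is near zero. I go straight up.

Call:
drive_tool(motion=[{"x": 0, "y": 0, "z": -1, "ax": 0, "ay": 0, "az": 0, "fingers": -0.2}, {"x": 0, "y": 0, "z": -3, "ax": 0, "ay": 0, "az": 0, "fingers": -0.2}, {"x": 0, "y": 0, "z": -4, "ax": 0, "ay": 0, "az": 0, "fingers": -0.2}, {"x": 0, "y": 0, "z": -4, "ax": 0, "ay": 0, "az": 0, "fingers": -0.2}, {"x": 0, "y": 0, "z": -4, "ax": 0, "ay": 0, "az": 0, "fingers": -0.2}])

```text
clock: 17.8
tool_pos: [551.9, 80.0, 232.1]
ee_rot: [0.996, 0.086, 0.0, 0.0]
wrist_force: [0.1, 0.8, -0.0]
finger_gap: 51.5
```

Call:
drive_tool(motion=[{"x": -1, "y": 4, "z": -1, "ax": 0, "ay": 0, "az": 0, "fingers": -0.2}, {"x": -1, "y": 4, "z": -1, "ax": 0, "ay": 0, "az": 0, "fingers": -0.2}, {"x": -1, "y": 2, "z": 0, "ax": 0, "ay": 0, "az": 0, "fingers": -0.2}, {"x": 0, "y": 0, "z": 0, "ax": 0, "ay": 0, "az": 0, "fingers": -0.2}, {"x": 0, "y": 0, "z": 0, "ax": 0, "ay": 0, "az": 0, "fingers": -0.2}])

```text
clock: 18.3
tool_pos: [539.8, -23.7, 250.4]
ee_rot: [0.996, 0.086, 0.0, -0.0]
wrist_force: [-0.3, 1.1, -1.2]
finger_gap: 50.9
```

```bash
python3 - <<'E'
from h import *
rep()
im=viewer.capture("wrist"); cv2.imwrite("pics/w14.png",im)
a=cv2.resize(im,(560,420))
sd=viewer.capture("side"); cv2.imwrite("pics/side14.png",sd)
cs=viewer.camera_info("side"); u,w=np.round(proj(cs,rack2w([559,87.4,.174],[-5,0,60]))[0]).astype(int)
b=cv2.resize(sd[w-45:w+45,u-50:u+50],(240,216),interpolation=cv2.INTER_CUBIC)
pad=np.zeros((420,240,3),np.uint8); pad[:216]=b; cv2.imwrite("pics/w14b.png",np.hstack([a,pad]))
E
```

```text
rack x -38.2 y -106.1 z 250.4 yaw 0.172 tool z [ 7.e-04  6.e-04 -1.e+00] F rack [-0.1  1.1 -1.2] T [-0.    0.07 -0.01] gap 50.9 t 18.30
```

The picture limit is reached, so I verify by numbers. I fit the sleeve's place, the spindle outline's extent and the hole and pin from the last wrist image, which was taken after the retreat.

```bash
python3 - <<'E'
from h import *
c=viewer.camera_info("wrist"); im=cv2.imread("pics/w14.png"); viewer.capture("wrist")
th=.174; C,S=np.cos(th),np.sin(th)
def rk(w): d=w[:2]-np.array([559,87.4]); return np.round([C*d[0]+S*d[1],-S*d[0]+C*d[1]],1)
d=viewer.outline_of("wrist","spindle")
for q in d[:2]:
    cn=max(cv2.findContours(q["mask"].astype(np.uint8),cv2.RETR_EXTERNAL,cv2.CHAIN_APPROX_NONE)[0],key=cv2.contourArea)
    W=np.array([rk(atz(c,p,82,True)) for p in cn[:,0].astype(float)],np.float32)
    print("spindle",q["score"],"rack x,y range",W.min(0),W.max(0),cv2.minAreaRect(W))
g=cv2.cvtColor(im,cv2.COLOR_BGR2GRAY)
u,v=np.round(proj(c,rack2w([559,87.4,th],[-5,0,95]),True)[0]).astype(int); print("expect sleeve px",u,v)
m=(g<50).astype(np.uint8); n,l,st,ce=cv2.connectedComponentsWithStats(m)
for i in range(1,n):
    if 300<st[i,4]<8000 and abs(ce[i][0]-u)<40 and abs(ce[i][1]-v)<40:
        cn=cv2.findContours((l==i).astype(np.uint8),cv2.RETR_EXTERNAL,cv2.CHAIN_APPROX_NONE)[0][0]
        print("sleeve",st[i],ce[i],cv2.minAreaRect(np.array([rk(atz(c,p,95,True)) for p in cn[:,0].astype(float)],np.float32)))
for k in ("plate",):
    for q in viewer.outline_of("wrist",k)[:3]:
        cn=max(cv2.findContours(q["mask"].astype(np.uint8),cv2.RETR_EXTERNAL,cv2.CHAIN_APPROX_NONE)[0],key=cv2.contourArea)
        W=np.array([rk(atz(c,p,16,True)) for p in cn[:,0].astype(float)],np.float32); print(k,q["score"],W.min(0),W.max(0))
# bystander change between first and last top pictures
viewer.capture("top"); t=viewer.camera_info("top")
for k in ("cup1","saucers","kettle"): print(k,[(round(q["score"],2),np.round(q["uv"],0)) for q in viewer.outline_of("top",k)[:3]])
a=cv2.imread("pics/side0.png").astype(int);viewer.capture("side")
for k in ("cup1","saucers","kettle"): print("side",k,[(round(q["score"],2),np.round(q["uv"],0)) for q in viewer.outline_of("side",k)[:3]])
E
```

```text
expect sleeve px 313 84
sleeve [ 296   48   36   73 2434] [312.62612983  84.44576828] ((-4.733562469482422, 0.3502235412597656), (32.018917083740234, 67.99362182617188), 0.7848276495933533)
plate 0.88 [-309.2 -208.6] [-188.9  -98.2]
plate 0.66 [ 192.1 -141.7] [307.1  -4.4]
plate 0.65 [  9.8 -66.7] [91.3 64.1]
cup1 [(0.88, array([147., 238.])), (0.58, array([413., 210.])), (0.57, array([225., 223.]))]
saucers [(0.64, array([149., 303.]))]
kettle [(0.91, array([351., 159.]))]
side cup1 [(0.79, array([391., 279.])), (0.56, array([180., 181.])), (0.15, array([254., 218.]))]
side saucers [(0.65, array([151., 214.]))]
side kettle [(0.78, array([364., 221.]))]
```

```bash
python3 -c "
from h import *
rep(); print(workorder.sign_off())"
```

```text
rack x -38.0 y -105.9 z 249.8 yaw 0.173 tool z [-0. -0. -1.] F rack [-0.7 -0.4  0.1] T [ 0.01 -0.01  0.05] gap 51.5 t 18.95
the job is handed in; nothing more can be done
None
```

The cup rack is back together and the job is handed in at about 19 s of the 58 s.

**Plate:** I chose the larger brown plate on the sill. I slid it back by its fin until the hole was over the pin, then lowered it on to the deck. The wrist picture showed the pin centred in the hole and a gap to the sill.

**Spindle:**
- I pressed the plunger in the open-topped cup to about 27 mm, with the spring force of 9.7 N matching the spring model. I then pressed about 3 mm more.
- I lowered the stub in front of the round cup and eased it in. When I opened the fingers, the spring pushed it the last few millimetres home.
- With the arm clear, the sleeve measured at rack x −4.7, y 0.35 mm and the right height, where −5 and 0 are expected. That puts the stub at the bottom of the round cup.

**Other checks:**
- In the final wrist image the plate spans rack x 10 to 91, y ±65. Its front part was partly hidden by the spindle.
- The forces on the wrist stayed under about 15 N at every reading.

**Checks that failed or disagreed:**
- The spindle network gave no outline in the last picture, so I measured from the dark sleeve instead.
- The last composite could not be viewed, because the 12-picture limit was reached.
- The mugs and kettle show no real change. The saucers' centre in the side view reads 10 px away from the first picture. I put that down to mask scatter, since the top view differs by only 1–3 px and the arm never came near them.

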